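# Get the mini jar out from behind the big jars for check weighing

### The arm

A 6-joint arm with a two-finger parallel gripper is mounted at the origin on the work surface. World frame = base frame: x ahead of the robot, y to its left, z up, the work surface at z = 0. Lengths are in m, angles in rad, forces in N, time in s.
With the tool pointing down it reaches from about 0.35 to 0.925 m from the base axis. Payload 6.4 kg.
Tool frame: the origin (TCP) lies between the finger pads; the fingertips stand 14 mm ahead of it and the grasp point (between the pads) lies 5 mm behind it (r.tcp_to_tips is the distance from the TCP to the fingertips, in m); z points along the fingers, y is the line along which they close (so a half turn about z gives the same grasp; the last joint's range is limited). The gripper opens to 85 mm and grips with 20 to 120 N. Pads are 22 mm wide; open, the fingers measure 114 mm over their backs; the gripper's body (76 mm by 85 mm) begins 54 mm behind the grasp point. The pads swing forward as they close: fully open they stand 13 mm farther back than shut.
Start: joints at [1.167, 0.245, 1.558, -0, 1.339, -0.174], TCP at [0.148, 0.633, 0.245] pointing down, gripper open.
Joint ranges: [-3.13, 3.13], [-1.02, 2.26], [0.13, 2.54], [-0.95, 4.09], [0.21, 2.88], [-2.74, 2.74]. Speed limits (rad/s): [2.57, 2.57, 3.14, 3.14, 3.14, 3.14].

### API

Orientations are given as a rotation vector (axis times angle).
In Python, from plant import sensors, vision, hand_in, r gives the robot as it stands. The module is installed in compiled form; this text tells all that it offers.
- The arm moves only by the shell command python3 -m handwheel 'ROWS' [FORCE]. ROWS is JSON, one flat list of numbers, 7 for each row, row after row: the opening in per cent of the stroke, from 0 (shut) to 100 (fully open), then the shift along the tool's x, y, z in mm, then the turn, a rotation vector about the tool's x, y, z in degrees. A call has 1 to 8 rows; each row is the pose to reach, as a shift and turn from the pose commanded when the call began, along the tool's axes at that moment; what a row does not reach only later rows make up. A row lasts 1/12 s, in which the tool goes at most 41.7 mm and 7.16 degrees, less where a joint would pass 70% of its speed; a pose out of reach is approached as far as the arm can. A call with a gripper value outside its range is refused whole. The fingers move at their own pace and stop on an object; FORCE is the grip in N (left out, the last holds). Time passes only in rows, so rows that repeat a pose let the fingers close. It gives the time, the measured TCP pose, the force, the opening and the grip force at its end, in the units of the state.
- sensors.get_obs(): the state, without advancing time (a new reading comes with each control period).
- vision.capture(name): name is "scene" or "top" or "wrist"; returns a dict with "frame" (400x640x3 uint8, blue, green, red), "z_map" (400x640 float32, m along the optical axis (not along the pixel's ray), 0 where there is no reading), "fx", "fy", "cx", "cy" (pixels), "k1" (the pictures are not rectified: a ray, as slopes to the right and down, at radius r is drawn at 1 + k1 r^2 times it, then the intrinsics apply), "origin" and "attitude" of the camera in the world; the wrist camera has in their place "hand_eye" (4x4, takes a point from camera to tool coordinates, whose origin is the TCP and whose axes are the flange's). Camera axes: x right, y down, z forward; pixel columns grow to the right and rows downward; lengths in m; the calibration is good to about 2 mm. A picture is of the moment at which its call begins: read the wrist's pose just before it.
- hand_in(): hands the job in; it is judged then, once.
The state is a dict: "clock": time; "joint_positions": joint angles; "qvel": joint speeds; "effort": joint torques, N m; "position": TCP position; "tool_rot": TCP orientation; "wrist_force": force on the tool from outside, world axes, zero at the start; "wrist_torque": the same for the moment, N m; "opening": finger opening in m; "gripper_force": force on a finger pad.
Only numpy, scipy, OpenCV 4.12 (cv2) and the standard library are available. Lean on these libraries where they do the work, as an engineer would, in place of code of your own. Each camera call takes 0.05 s, during which the arm holds its last target. There are 200 camera calls.

### The job

The mini honey jar at the back of the wooden assortment tray has to be check weighed, but the three big jars stand close around it. Stand all three big jars on the metal side tray first, then stand the mini jar in the middle of the scale's pan and leave it there, and put each big jar back upright on the very cork round where it stood at the start. Do not drop the glass or knock a jar over, and leave the two flat tins where they are.

Things in the scene. Friction and masses are not known exactly. Their poses are not given: they have to be found in the camera images.
- tall_jar_center (a point): Big round glass jar of amber honey with gold lid, 116 mm tall; this point is at its centre, 58 mm above its underside. Straight round body 56 mm in diameter up to 96 mm above the underside, lid 52 mm in diameter; paper band low round the body. About 0.4 kg. z up; its yaw is of no account. Stands on one of the three cork rounds next to the mini jar (front middle, back left or back right, different every time).
- hex_jar_center (a point): Big six-sided glass jar of amber honey with gold lid, 108 mm tall; this point is at its centre, 54 mm above its underside. Six flat sides, 54 mm across flats and 62 mm across corners, up to 90 mm above the underside; one pair of flat sides faces along its own x and -x, the others 60 degrees from it; lid 43 mm in diameter. About 0.38 kg. Stands on another of those three rounds, its x within 10 degrees of the wooden tray's x at the start.
- square_jar_center (a point): Big square glass jar of amber honey with gold lid, 102 mm tall; this point is at its centre, 51 mm above its underside. Body 52 x 52 mm, flat sides facing along its own x and y, up to 84 mm above the underside; lid 43 mm in diameter. About 0.36 kg. Stands on the last of those three rounds, its x within 10 degrees of the wooden tray's x at the start.
- mini_jar_center (a point): Small low round glass jar of amber honey with gold lid, 48 mm tall, 44 mm in diameter (lid 45 mm); this point is at its centre, 24 mm above its underside. About 0.09 kg. Stands on the middle cork round of the wooden tray's back row, with 12 to 14 mm between it and each of the three big jars.
- rack: Low dark wooden assortment tray, fixed on the table, 168 x 230 mm outside, with a rim 24 mm high. The floor on which the jars stand is 14 mm above the table. Origin at the centre of its underside; x points to its back row (away from the robot), y to its left. Six flush cork rounds 59 mm in diameter, flat (no recess), in two rows of three: at x = +31 mm (back) and -31 mm (front), y = -62, 0 and +62 mm.
- side_tray: Shallow open metal tray, fixed on the table, empty at the start, 265 mm long (its x) by 162 mm wide (its y), rim 22 mm high, flat floor 3 mm above the table. Origin at the centre of its underside. Stands to the left or the right of the wooden tray.
- scale: White bench scale, fixed on the table, 230 mm (its x) by 180 mm (its y), console with display at its -x end. Origin at the centre of its underside. Stands on the other side of the wooden tray from the metal tray.
- pan (a point): Centre of the top face of the scale's round metal pan, 144 mm in diameter, 54 mm above the table; the pan does not move.
- tin_a_center (a point): Flat round metal tin, 52 mm in diameter and 22 mm tall, on the wooden tray's front left cork round; this point is at its centre. To be left alone.
- tin_b_center (a point): The same kind of flat tin on the wooden tray's front right cork round; this point is at its centre. To be left alone.
There are look-alikes about, which are no part of the job. What is shaped like the part that bears square_jar_center but blue is not meant.

How it is judged:
By the outcome, as a careful person would: the job done as asked, in the order asked, and still so for the second after the job is handed in, with the robot touching nothing.
It also fails if it takes over 141 s, if anything falls off the work surface, if the arm or the gripper's body presses on something with over 40 N, if the wrist force passes 120 N, or if a joint passes its speed limit or range.

## Working session

There is one attempt and no reset: what is moved stays moved. The work goes in short steps, Python scripts to look and compute and a shell command to move; the robot and the scene stay as the last step left them, time stands still between calls to the robot, and variables do not carry over. Pictures are saved under pics/ and viewed, at most 14 in all, crops included, and the job is handed in when it is done.

```bash
mkdir -p pics; python3 - <<'E'
from plant import sensors, vision, r
import cv2,numpy as np
o=sensors.get_obs(); print({k:np.round(v,3) for k,v in o.items()}, r.tcp_to_tips)
for n in("scene","top"):
    c=vision.capture(n); cv2.imwrite(f"pics/{n}0.png",c["frame"]); np.savez(f"{n}0.npz",**c)
    print({k:(v if np.ndim(v)==0 else np.round(v,4).tolist()) for k,v in c.items() if k not in("frame","z_map")})
E
```

```text
{'clock': np.float64(0.0), 'joint_positions': array([ 1.167,  0.246,  1.559, -0.   ,  1.339, -0.174]), 'qvel': array([ 0.002, -0.002, -0.001,  0.001, -0.   ,  0.001]), 'effort': array([-2.0000e-03, -4.2951e+01, -3.2613e+01, -0.0000e+00,  5.0000e-03,
        0.0000e+00]), 'position': array([0.148, 0.632, 0.244]), 'tool_rot': array([-3.60e-01, -3.12e+00,  3.00e-03]), 'wrist_force': array([ 0.659, -0.329,  0.492]), 'wrist_torque': array([ 0.032,  0.039, -0.007]), 'gripper_force': np.float64(0.0), 'opening': np.float64(0.085)} 0.014
{'fx': 415.0024684002651, 'fy': 415.0024684002651, 'cx': 318.14783103049876, 'cy': 203.22589414107455, 'k1': -0.09577084855262727, 'origin': [0.8432, 0.4897, 0.8005], 'attitude': [-0.8802, -2.6033, 0.9704]}
{'fx': 494.3514235909715, 'fy': 494.3514235909715, 'cx': 320.23449423399006, 'cy': 203.2571574117503, 'k1': -0.13551233407139648, 'origin': [0.3181, 0.0104, 1.0058], 'attitude': [-2.1075, 2.1432, -0.1807]}
```

View pics/scene0.png

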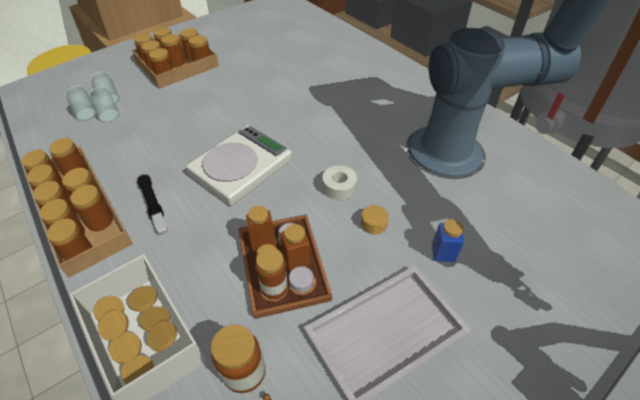

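View pics/top0.png

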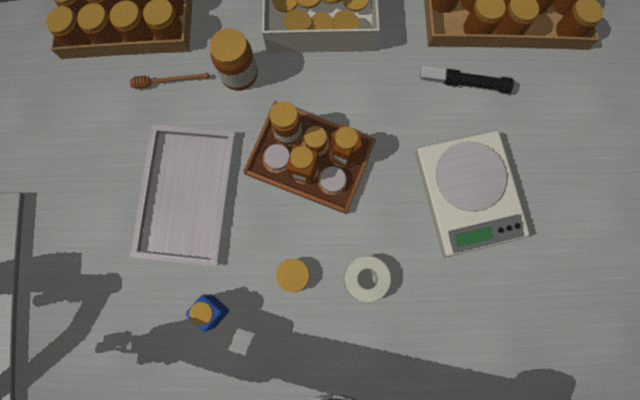

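The top view shows the rack around (311,155), with the tall jar back left (285,115), the mini jar at (316,138), and big jars front middle (302,160) and back right (346,142). The side tray is at (185,195) and the pan at (472,176). I'll enlarge the rack area next.

```bash
cat > h.py <<'E'
import numpy as np, cv2
from scipy.spatial.transform import Rotation as R
def K(c): return np.array([[c["fx"],0,c["cx"]],[0,c["fy"],c["cy"]],[0,0,1]],float)
def D(c): return np.array([float(c["k1"]),0,0,0,0])
def pose(c,obs=None):
    if "origin" in c: return R.from_rotvec(c["attitude"]).as_matrix(), np.array(c["origin"])
    Rt=R.from_rotvec(obs["tool_rot"]).as_matrix(); H=np.array(c["hand_eye"])
    return Rt@H[:3,:3], Rt@H[:3,3]+obs["position"]
def cast(c,uv,z,obs=None):
    Rm,o=pose(c,obs); uv=np.asarray(uv,float).reshape(-1,1,2)
    n=cv2.undistortPoints(uv,K(c),D(c)).reshape(-1,2)
    d=np.c_[n,np.ones(len(n))]@Rm.T
    return o+d*((z-o[2])/d[:,2])[:,None]
def proj(c,P,obs=None):
    Rm,o=pose(c,obs); p=(np.asarray(P,float).reshape(-1,3)-o)@Rm
    return cv2.projectPoints(p,np.zeros(3),np.zeros(3),K(c),D(c))[0].reshape(-1,2)
def cloud(c,obs=None):
    v,u=np.mgrid[0:400,0:640]; uv=np.stack([u,v],-1).reshape(-1,1,2).astype(float)
    n=cv2.undistortPoints(uv,K(c),D(c)).reshape(-1,2); Rm,o=pose(c,obs)
    P=np.c_[n,np.ones(len(n))]*c["z_map"].reshape(-1,1)
    W=(P@Rm.T+o).reshape(400,640,3); W[c["z_map"]<=0]=np.nan; return W
E
python3 - <<'E'
from h import *
c=np.load("top0.npz"); f=c["frame"]
cv2.imwrite("pics/topcrop.png",cv2.resize(f[90:220,235:390],None,fx=5,fy=4.6,interpolation=cv2.INTER_CUBIC)[:600,:775])
W=cloud(c)
# lids: gold mask + height
hsv=cv2.cvtColor(f,cv2.COLOR_BGR2HSV)
# lid planes by depth
for name,(u,v),z in [("tall",(285,113),.130),("mini",(316,138),.062),("fm",(302,158),.12),("br",(346,139),.12)]:
    print(name, np.round(W[v-2:v+3,u-2:u+3].reshape(-1,3).mean(0),4))
# metal tray, pan, tins, scale by color
for nm,(u,v) in dict(pan=(472,176),tinA=(277,157),tinB=(332,180),tray=(185,195),table=(400,330)).items():
    print(nm,np.round(W[v,u],4), hsv[v,u])
# clusters by height
for lo,hi,nm in[(.120,.14,"tall"),(.105,.127,"h/s"),(.055,.07,"mini"),(.045,.06,"pan"),(.03,.04,"tins")]:
    m=((W[...,2]>lo)&(W[...,2]<hi)).astype(np.uint8); n,l,s,ce=cv2.connectedComponentsWithStats(m)
    for i in range(1,n):
        if s[i,4]>150 and 240<ce[i,0]<550 and 90<ce[i,1]<270: 
            Q=W[l==i]; print(nm,s[i].tolist(),np.round(ce[i],1),np.round(Q.mean(0),4),np.round((np.max(Q,0)+np.min(Q,0))/2,4))
E
```

```text
tall [0.6476 0.0789 0.13  ]
mini [0.6192 0.0224 0.0619]
fm [nan nan nan]
br [ 0.5971 -0.0342  0.1221]
pan [ 0.5387 -0.2882  0.0528] [169  14 150]
tinA [0.588  0.1023 0.0387] [176  14 150]
tinB [ 0.5392 -0.0082  0.0341] [  5  10 150]
tray [0.5198 0.2989 0.0045] [  4  12 153]
table [ 0.238  -0.139  -0.0012] [ 47  13 141]
tall [270, 101, 28, 28, 609] [283.4 114. ] [0.646  0.0819 0.1297] [0.647  0.0817 0.1277]
tall [335, 127, 23, 22, 356] [346.4 137. ] [ 0.6009 -0.035   0.1222] [ 0.6005 -0.0345  0.1229]
h/s [334, 127, 27, 25, 459] [346.5 138. ] [ 0.5996 -0.0353  0.1202] [ 0.6013 -0.0369  0.1154]
h/s [290, 146, 24, 24, 418] [301.5 157.4] [0.5649 0.0492 0.1157] [0.5661 0.0494 0.113 ]
mini [305, 126, 22, 22, 390] [315.3 136.6] [0.6222 0.0238 0.0619] [0.623  0.0234 0.0609]
pan [436, 142, 70, 70, 3827] [470.6 175.9] [ 0.539  -0.2853  0.0539] [ 0.5392 -0.2864  0.0525]
pan [447, 215, 78, 38, 1511] [485. 232.] [ 0.426  -0.3076  0.0505] [ 0.4235 -0.3109  0.0515]
tins [265, 144, 25, 25, 480] [276.6 156.2] [0.5906 0.1035 0.0359] [0.5913 0.1029 0.0352]
tins [416, 146, 33, 111, 294] [431.6 201.5] [ 0.4918 -0.2068  0.0368] [ 0.4941 -0.2075  0.035 ]
tins [321, 167, 25, 25, 492] [332.8 179.1] [ 0.5408 -0.0099  0.0358] [ 0.5412 -0.0102  0.0352]
```

View pics/topcrop.png

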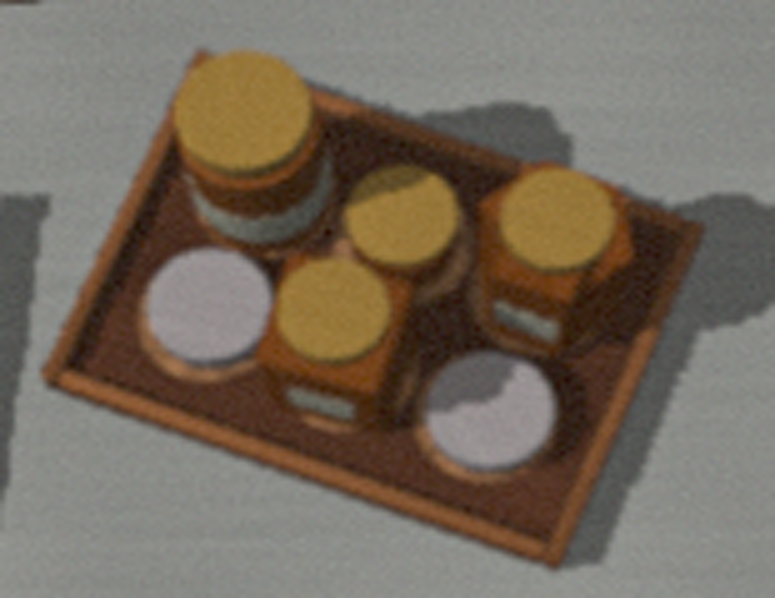

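The crop confirms tall jar back left, square jar front middle and hex jar back right (its top is at 0.122). Next: rack pose, side tray pose, jar yaws and the tool direction.

```bash
cat >> h.py <<'E'
def go(target,ang,obs=None):
    """print shift (tool axes, mm) and turn deg about tool z so TCP-> target and closing line -> world angle ang (deg)"""
    from plant import sensors
    o=obs or sensors.get_obs(); Rt=R.from_rotvec(o["tool_rot"]).as_matrix()
    s=Rt.T@(np.asarray(target)-o["position"])*1000
    a=np.degrees(np.arctan2(Rt[1,1],Rt[0,1])); d=-((ang-a+90)%180-90)  # tool z down -> sign flips
    rv=(R.from_matrix(Rt).inv()*R.from_matrix(np.c_[[np.sin(np.radians(a)),-np.cos(np.radians(a)),0],[np.cos(np.radians(a)),np.sin(np.radians(a)),0],[0,0,-1]])*R.from_euler('z',d,degrees=True)).as_rotvec(degrees=True)
    print("clk %.2f"%o["clock"],"pos",np.round(o["position"],4),"closing ang %.1f"%a,"shift",np.round(s,1),"turn",np.round(rv,1),"q6 %.2f"%o["joint_positions"][5],"open %.4f gf %.0f"%(o["opening"],o["gripper_force"]),"F",np.round(o["wrist_force"],1))
E
python3 - <<'E'
from h import *
c=dict(np.load("top0.npz")); W=cloud(c); f=c["frame"]; hsv=cv2.cvtColor(f,cv2.COLOR_BGR2HSV)
P=cast(c,[(275,101.3),(244.4,172.2),(375.6,139.6),(346.2,213)],.024)[:,:2]
print("rack corners",np.round(P,4).tolist(),"ctr",P.mean(0))
e=[(P[0]-P[1]),(P[2]-P[3]),(P[0]-P[2]),(P[1]-P[3])]
print([ (round(np.linalg.norm(a),4),round(np.degrees(np.arctan2(a[1],a[0])),1)) for a in e])
# lids via gold mask
m=cv2.inRange(hsv,(12,110,110),(28,255,255)); cv2.imwrite("pics/m.png",m)
n,l,s,ce=cv2.connectedComponentsWithStats(m)
for i in range(1,n):
    if s[i,4]>150 and 250<ce[i,0]<370 and 90<ce[i,1]<180: print(s[i],ce[i],[np.round(cast(c,ce[i],z)[0,:2],4).tolist() for z in(.13,.122,.116,.062)])
# side tray corners from points at rim height
Q=W[100:280,120:245].reshape(-1,3); Q=Q[(Q[:,2]>.015)&(Q[:,2]<.03)]
rc=cv2.minAreaRect((Q[:,:2]*1000).astype(np.float32)); print("tray",rc)
Q=W[120:265,405:540].reshape(-1,3); Q=Q[(Q[:,2]>.025)&(Q[:,2]<.06)]
print("scale",cv2.minAreaRect((Q[:,:2]*1000).astype(np.float32)))
# shoulders of square and hex: points in shoulder height
for nm,ctr,zz in [("sq",(.565,.049),.098),("hex",(.6005,-.035),.104)]:
    d=np.hypot(W[...,0]-ctr[0],W[...,1]-ctr[1]); mm=(d<.045)&(abs(W[...,2]-zz)<.006); q=W[mm]
    print(nm,len(q),cv2.minAreaRect((q[:,:2]*1000).astype(np.float32)))
go([.56,.03,.3],66.5)
from plant import vision
w=vision.capture("wrist"); print(np.round(w["hand_eye"],3).tolist(),w["fx"],w["k1"])
E
```

```text
rack corners [[0.7142, 0.1083], [0.5613, 0.1708], [0.6258, -0.1005], [0.473, -0.0356]] ctr [0.59357048 0.03576624]
[(np.float64(0.1652), np.float64(-22.2)), (np.float64(0.166), np.float64(-23.0)), (np.float64(0.2268), np.float64(67.0)), (np.float64(0.2245), np.float64(66.8))]
[252 102  56  52 700] [280.92428571 116.43714286] [[0.641, 0.0865], [0.644, 0.0872], [0.6462, 0.0877], [0.6661, 0.0924]]
[332 126  29  26 471] [345.82802548 137.38216561] [[0.5977, -0.0336], [0.6002, -0.034], [0.6022, -0.0343], [0.6194, -0.037]]
[287 128  40  47 868] [306.0264977  150.68087558] [[0.5735, 0.0402], [0.5758, 0.0405], [0.5776, 0.0407], [0.5933, 0.0425]]
tray ((519.3539428710938, 284.3668518066406), (214.903076171875, 284.743408203125), 83.53931427001953)
scale ((511.62945556640625, -291.96856689453125), (231.6006622314453, 180.77572631835938), 12.004569053649902)
sq 296 ((565.7747802734375, 49.51106262207031), (52.42982864379883, 52.207252502441406), 72.10621643066406)
hex 280 ((600.6282958984375, -35.14744567871094), (61.021400451660156, 54.27077865600586), 7.380540370941162)Traceback (most recent call last):
  File "<stdin>", line 21, in <module>
  File "h.py", line 28, in go
    rv=(R.from_matrix(Rt).inv()*R.from_matrix(np.c_[[np.sin(np.radians(a)),-np.cos(np.radians(a)),0],[np.cos(np.radians(a)),np.sin(np.radians(a)),0],[0,0,-1]])*R.from_euler('z',d,degrees=True)).as_rotvec(degrees=True)
                                ~~~~~~~~~~~~~^^^^^^^^^^^^^^^^^^^^^^^^^^^^^^^^^^^^^^^^^^^^^^^^^^^^^^^^^^^^^^^^^^^^^^^^^^^^^^^^^^^^^^^^^^^^^^^^^^^^^^^^^^^^^^^^^^
  File "scipy/spatial/transform/_rotation.pyx", line 1143, in scipy.spatial.transform._rotation.Rotation.from_matrix
ValueError: Non-positive determinant (left-handed or null coordinate frame) in rotation matrix 0: [[ 0.97369988  0.22783445  0.        ]
 [-0.22783445  0.97369988  0.        ]
 [ 0.          0.         -1.        ]].
```

```bash
sed -i 's/np.c_\[\[np.sin(np.radians(a)),-np.cos(np.radians(a)),0\]/np.c_[[-np.sin(np.radians(a)),np.cos(np.radians(a)),0]/' h.py
python3 - <<'E'
from h import *
c=dict(np.load("top0.npz")); P=cast(c,[(152,126),(236,130),(217,263),(132,257)],.022)[:,:2]
print("tray",P.round(4).tolist(),P.mean(0)); 
e=P[0]-P[3];g=P[1]-P[2];print(np.degrees(np.arctan2(e[1],e[0])),np.degrees(np.arctan2(g[1],g[0])),np.linalg.norm(e),np.linalg.norm(P[0]-P[1]))
go([.565,.0485,.25],72)
from plant import vision
w=vision.capture("wrist"); print(np.round(w["hand_eye"],3).tolist(),w["fx"],w["k1"])
E
```

```text
tray [[0.6676, 0.3719], [0.6532, 0.1903], [0.3765, 0.2245], [0.3899, 0.401]] [0.52180288 0.29693876]
-5.971107356062994 -7.054387167405397 0.27928214141221647 0.18221605509466238
clk 0.10 pos [0.1479 0.6325 0.2443] closing ang 76.8 shift [-539.2 -473.6   -5. ] turn [-0.1 -0.   4.8] q6 -0.17 open 0.0852 gf 0 F [-0.  -0.2 -0.4]
[[-0.0, -0.956, -0.292, 0.075], [1.0, -0.0, -0.001, -0.0], [0.0, -0.292, 0.956, -0.129], [0.0, 0.0, 0.0, 1.0]] 318.1429835957379 -0.060689705707027704
```

```bash
python3 -m handwheel '[100,-30,-26,0,0,0,0, 100,-60,-52,0,0,0,0, 100,-90,-78,0,0,0,0, 100,-120,-105,0,0,0,0, 100,-150,-131,0,0,0,0, 100,-180,-157,0,0,0,0, 100,-210,-184,0,0,0,0, 100,-240,-210,0,0,0,0]'
python3 -m handwheel '[100,-30,-26,0,0,0,0, 100,-60,-52,0,0,0,0, 100,-90,-78,0,0,0,0, 100,-120,-105,0,0,0,0, 100,-150,-131,0,0,0,0, 100,-180,-157,0,0,0,0, 100,-210,-184,0,0,0,1, 100,-240,-210,0,0,0,4.8]'
python3 - <<'E'
from h import *
go([.565,.0485,.25],72)
E
```

```text
clock: 0.82
position: [0.3344, 0.372, 0.2451]
tool_rot: [-0.36, -3.121, 0.0]
wrist_force: [0.2, 0.1, 0.2]
opening: 0.0851
gripper_force: 0.0
clock: 1.48
position: [0.5204, 0.1127, 0.2451]
tool_rot: [-0.494, -3.102, -0.0]
wrist_force: [1.0, 0.8, 0.6]
opening: 0.0852
gripper_force: 0.0
clk 1.48 pos [0.5204 0.1127 0.2451] closing ang 71.9 shift [-62.3 -47.2  -4.9] turn [ 0.  -0.  -0.1] q6 -1.26 open 0.0852 gf 0 F [1.  0.8 0.6]
```

```bash
python3 -m handwheel '[100,-31,-24,-2,0,0,0, 100,-62,-47,-5,0,0,0, 100,-62,-47,-5,0,0,0, 100,-62,-47,-5,0,0,0]'
cat > look.py <<'E'
import sys
from h import *
from plant import sensors,vision
def look(name,save=True):
    o=sensors.get_obs(); c=vision.capture("wrist")
    if save: cv2.imwrite(f"pics/{name}.png",c["frame"])
    np.savez(f"{name}.npz",**c,**{"o_"+k:v for k,v in o.items()}); return o,c,cloud(c,o)
def lid(W,ctr,z,zt=.004,rad=.04):
    d=np.hypot(W[...,0]-ctr[0],W[...,1]-ctr[1]); m=(d<rad)&(abs(W[...,2]-z)<zt); q=(W[m][:,:2]*1000).astype(np.float32)
    if len(q)<30: return len(q),None,None
    return len(q),np.round(cv2.minEnclosingCircle(q),1).tolist() if 0 else cv2.minEnclosingCircle(q),cv2.minAreaRect(q)
E
python3 - <<'E'
from look import *
o,c,W=look("w1")
for nm,ct,z in [("sq lid",(.565,.049),.116),("sq sh",(.565,.049),.098),("hex lid",(.6,-.035),.122),("hex sh",(.6,-.035),.104),("tall lid",(.6465,.081),.13),("mini",(.622,.0235),.062),("tinA",(.59,.1035),.036),("tinB",(.541,-.01),.036)]: print(nm,lid(W,ct,z))
go([.565,.0485,.25],72)
E
```

```text
clock: 1.82
position: [0.5649, 0.0491, 0.25]
tool_rot: [-0.495, -3.102, -0.0]
wrist_force: [-0.0, 0.1, -0.3]
opening: 0.0851
gripper_force: 0.0
sq lid (1848, ((566.36279296875, 49.32028579711914), 21.519515991210938), ((566.1458740234375, 49.19244384765625), (42.03660583496094, 42.07095718383789), 58.35775375366211))
sq sh (1106, ((566.2600708007812, 48.99549865722656), 34.276588439941406), ((565.7686767578125, 49.24623107910156), (51.707374572753906, 51.26264953613281), 72.29431915283203))
hex lid (1512, ((601.2630615234375, -34.97047424316406), 21.576290130615234), ((601.1575317382812, -33.67842102050781), (38.626747131347656, 42.13236618041992), 82.1454086303711))
hex sh (987, ((600.882568359375, -35.18967056274414), 30.751239776611328), ((596.9784545898438, -29.944080352783203), (54.88080596923828, 48.375205993652344), 38.659366607666016))
tall lid (2388, ((647.150634765625, 81.83905792236328), 26.32188606262207), ((646.703369140625, 81.67450714111328), (50.90472412109375, 50.861122131347656), 59.64479064941406))
mini (1297, ((612.9603881835938, 27.152803421020508), 38.389930725097656), ((623.3031616210938, 26.201662063598633), (73.92910766601562, 44.14162826538086), 84.74574279785156))
tinA (1673, ((597.5667114257812, 100.71669006347656), 32.02920150756836), ((596.2445068359375, 101.19944763183594), (50.32793045043945, 60.951717376708984), 69.92059326171875))
tinB (1721, ((547.9240112304688, -12.651130676269531), 32.67306900024414), ((545.9862060546875, -14.987083435058594), (50.73909378051758, 64.3451156616211), 43.21748352050781))
clk 1.87 pos [0.5641 0.0504 0.2498] closing ang 72.0 shift [-1.4 -1.5 -0.2] turn [ 0.  -0.1 -0. ] q6 -1.37 open 0.0854 gf 0 F [-0.4  0.9  0.4]
```

View pics/w1.png

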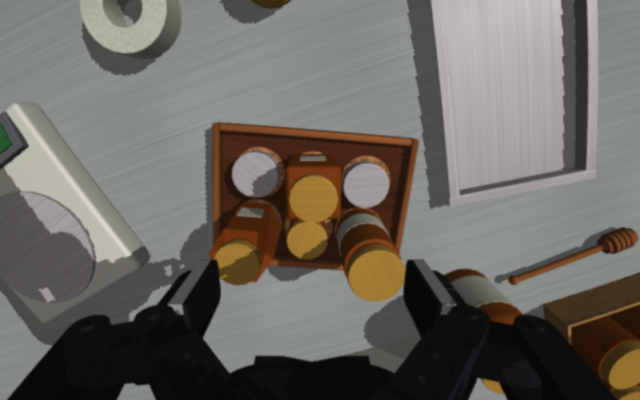

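The wrist view shows the square jar's lid at (313,197) with clear space for the fingers on both sides; the other jars match the estimates. Descending on the square jar.

```bash
python3 -m handwheel '[100,-1.5,0,30,0,0,0, 100,-1.5,0,65,0,0,0, 100,-1.5,0,100,0,0,0, 100,-1.5,0,130,0,0,0, 100,-1.5,0,155,0,0,0, 100,-1.5,0,170,0,0,0, 100,-1.5,0,174,0,0,0, 100,-1.5,0,174,0,0,0]'
python3 -m handwheel '[45,0,0,0,0,0,0, 45,0,0,0,0,0,0, 45,0,0,0,0,0,0, 45,0,0,0,0,0,0, 45,0,0,0,0,0,0, 45,0,0,0,0,0,0, 45,0,0,0,0,0,0, 45,0,0,0,0,0,0]' 50
python3 -m handwheel '[45,0,0,0,0,0,0, 45,0,0,0,0,0,0, 45,0,0,-3,0,0,0, 45,0,0,-6,0,0,0]' 50
python3 - <<'E'
from h import *
go([.5155,.22,.2],83.5)
E
```

```text
clock: 2.53
position: [0.5641, 0.0516, 0.075]
tool_rot: [-0.488, -3.1, 0.0]
wrist_force: [0.5, 0.1, 0.5]
opening: 0.0854
gripper_force: 0.0
clock: 3.2
position: [0.567, 0.0502, 0.0782]
tool_rot: [0.49, 3.1, 0.001]
wrist_force: [-1.7, 0.8, 6.3]
opening: 0.0511
gripper_force: 53.6
clock: 3.53
position: [0.5651, 0.0504, 0.082]
tool_rot: [-0.491, -3.102, 0.0]
wrist_force: [0.2, -0.0, -2.6]
opening: 0.0512
gripper_force: 52.6
clk 3.53 pos [0.5651 0.0504 0.082 ] closing ang 72.0 shift [  99.6  146.  -117.9] turn [ -0.   -0.1 -11.5] q6 -1.37 open 0.0512 gf 53 F [ 0.2 -0.  -2.6]
```

```bash
python3 -m handwheel '[45,0,0,-10,0,0,0, 45,0,0,-30,0,0,0, 45,0,0,-50,0,0,0, 45,5,5,-70,0,0,0, 45,18,19,-90,0,0,0, 45,36,38,-108,0,0,0, 45,58,61,-118,0,0,0, 45,80,84,-118,0,0,0]'
python3 -m handwheel '[45,22,23,0,0,0,-1, 45,44,46,0,0,0,-3, 45,64,67,0,0,0,-5, 45,82,86,0,0,0,-8, 45,96,101,0,0,0,-10, 45,106,112,0,0,0,-11.5, 45,112,119,0,0,0,-11.5, 45,115,121,0,0,0,-11.5]'
python3 - <<'E'
from look import *
o,c,W=look("w2")
go([.4425,.306,.0665],83.5)
m=(abs(W[...,2]-.022)<.006)&(W[...,1]>.15)&(W[...,1]<.45)&(W[...,0]>.3)&(W[...,0]<.72); q=W[m]
print(len(q),np.nanmedian(W[(W[...,2]>-.004)&(W[...,2]<.012)&(abs(W[...,0]-.5)<.06)&(abs(W[...,1]-.3)<.04)],axis=0),cv2.minAreaRect((q[:,:2]*1000).astype(np.float32)))
E
```

```text
clock: 4.2
position: [0.5164, 0.1558, 0.2039]
tool_rot: [0.492, 3.097, 0.002]
wrist_force: [0.3, 0.9, -3.0]
opening: 0.0515
gripper_force: 53.1
clock: 4.87
position: [0.4427, 0.3064, 0.2004]
tool_rot: [-0.176, -3.137, 0.0]
wrist_force: [0.0, -0.2, -2.6]
opening: 0.051
gripper_force: 53.2
clk 4.92 pos [0.4427 0.3061 0.2004] closing ang 83.6 shift [ 2.000e-01 -1.000e-01  1.339e+02] turn [-0.  -0.   0.1] q6 -1.06 open 0.0514 gf 53 F [ 0.  -0.1 -2.9]
6142 [0.44580857 0.30713888 0.0039468 ] ((497.91046142578125, 292.462158203125), (230.560791015625, 345.28997802734375), 70.04116821289062)
```

View pics/w2.png

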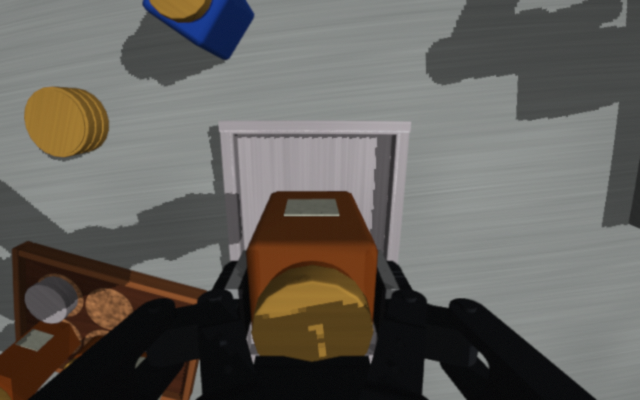

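The square jar hangs level over the tray, between the rims (columns 220–410, near rim at row 127). Lowering it.

```bash
python3 -m handwheel '[45,0,0,25,0,0,0, 45,0,0,55,0,0,0, 45,0,0,85,0,0,0, 45,0,0,108,0,0,0, 45,0,0,122,0,0,0, 45,0,0,129,0,0,0, 45,0,0,132,0,0,0, 45,0,0,132,0,0,0]'
python3 -m handwheel '[45,0,0,0.7,0,0,0, 45,0,0,1.4,0,0,0, 45,0,0,1.4,0,0,0]'
```

```text
clock: 5.58
position: [0.444, 0.3051, 0.0686]
tool_rot: [0.179, 3.136, -0.0]
wrist_force: [0.7, -0.0, -3.6]
opening: 0.0512
gripper_force: 53.1
clock: 5.83
position: [0.4441, 0.3057, 0.0678]
tool_rot: [0.177, 3.135, 0.001]
wrist_force: [-0.3, -0.9, -2.1]
opening: 0.0515
gripper_force: 53.1
```

```bash
python3 -m handwheel '[45,0,0,0.7,0,0,0, 45,0,0,1,0,0,0, 45,0,0,1,0,0,0]'
python3 -m handwheel '[45,0,0,0.6,0,0,0, 45,0,0,1,0,0,0, 45,0,0,1,0,0,0]'
```

```text
clock: 6.08
position: [0.4441, 0.3058, 0.0672]
tool_rot: [0.177, 3.135, 0.001]
wrist_force: [-2.4, -1.5, 4.2]
opening: 0.0512
gripper_force: 54.0
clock: 6.33
position: [0.4442, 0.3058, 0.0672]
tool_rot: [0.176, 3.136, -0.0]
wrist_force: [-5.8, -2.8, 13.4]
opening: 0.0515
gripper_force: 55.0
```

```bash
python3 -m handwheel '[45,0,0,-0.8,0,0,0, 100,0,0,-0.8,0,0,0, 100,0,0,-0.8,0,0,0, 100,0,0,-0.8,0,0,0, 100,0,0,-0.8,0,0,0, 100,0,0,-10,0,0,0, 100,0,0,-40,0,0,0, 100,0,0,-75,0,0,0]'
python3 -m handwheel '[100,0,0,-35,0,0,0, 100,0,0,-60,0,0,0, 100,0,0,-70,0,0,0, 100,0,0,-70,0,0,0]'
python3 - <<'E'
from look import *
o,c,W=look("w3",0)
print(lid(W,(.443,.306),.105))
go([.647,.0817,.2],67)
E
```

```text
clock: 7.0
position: [0.4416, 0.3047, 0.1388]
tool_rot: [-0.177, -3.131, 0.004]
wrist_force: [0.8, 0.8, 0.6]
opening: 0.0854
gripper_force: 0.0
clock: 7.33
position: [0.445, 0.3062, 0.2134]
tool_rot: [0.177, 3.131, 0.004]
wrist_force: [0.3, 0.1, 0.2]
opening: 0.0854
gripper_force: 0.0
(2228, ((443.8678894042969, 305.1751403808594), 21.559932708740234), ((443.62322998046875, 304.9269104003906), (41.931156158447266, 42.2049560546875), 26.868003845214844))
clk 7.38 pos [0.4438 0.3057 0.2107] closing ang 83.5 shift [-227.1 -199.7   11. ] turn [ 0.1  0.1 16.5] q6 -1.07 open 0.0852 gf 0 F [-0.4  0.5 -0. ]
```

```bash
python3 -m handwheel '[100,-20,-18,0,0,0,0, 100,-48,-43,0,0,0,0, 100,-76,-68,0,0,0,0, 100,-104,-92,0,0,0,3, 100,-132,-117,0,0,0,6, 100,-160,-141,0,0,0,10, 100,-188,-166,0,0,0,14, 100,-213,-188,0,0,0,16.5]'
python3 -m handwheel '[100,-10.5,-15,0,0,0,0, 100,-10.5,-15,0,0,0,0, 100,-10.5,-15,0,0,0,0]'
python3 - <<'E'
from look import *
o,c,W=look("w4",0)
for nm,ct,z in [("hex lid",(.601,-.035),.122),("hex sh",(.601,-.035),.104),("tall",(.647,.0817),.13),("mini",(.6235,.0235),.062)]: print(nm,lid(W,ct,z,.004,.035))
go([.647,.0817,.088],67)
E
```

```text
clock: 8.05
position: [0.6336, 0.0927, 0.2063]
tool_rot: [-0.63, -3.072, 0.002]
wrist_force: [0.3, 0.1, 0.6]
opening: 0.0852
gripper_force: 0.0
clock: 8.3
position: [0.6365, 0.0761, 0.2068]
tool_rot: [-0.627, -3.073, 0.001]
wrist_force: [-0.2, 0.4, -0.1]
opening: 0.0854
gripper_force: 0.0
hex lid (2473, ((601.389404296875, -34.87859344482422), 21.82707977294922), ((601.1708374023438, -34.633506774902344), (41.73228454589844, 42.6036262512207), 13.70847225189209))
hex sh (1491, ((600.59521484375, -34.58230209350586), 30.72848892211914), ((598.854248046875, -28.3697509765625), (60.96967697143555, 43.933860778808594), 15.27445125579834))
tall (4073, ((647.1267700195312, 81.78890991210938), 26.112455368041992), ((647.0274047851562, 81.71661376953125), (51.40986251831055, 51.16868209838867), 6.024688720703125))
mini (1902, ((620.6575927734375, 17.92645263671875), 28.72896385192871), ((623.972412109375, 18.66628646850586), (44.22753143310547, 54.9662971496582), 10.53532600402832))
clk 8.35 pos [0.6364 0.0771 0.2073] closing ang 67.0 shift [ -8.5   8.5 119.3] turn [-0.1 -0.2  0. ] q6 -1.23 open 0.0855 gf 0 F [-0.6  0.3  0.2]
```

```bash
python3 -m handwheel '[100,-8.5,8.5,10,0,0,0, 100,-8.5,8.5,40,0,0,0, 100,-8.5,8.5,72,0,0,0, 100,-8.5,8.5,97,0,0,0, 100,-8.5,8.5,112,0,0,0, 100,-8.5,8.5,118,0,0,0, 100,-8.5,8.5,119,0,0,0, 100,-8.5,8.5,119,0,0,0]'
python3 -m handwheel '[50,0,0,0,0,0,0, 50,0,0,0,0,0,0, 50,0,0,0,0,0,0, 50,0,0,0,0,0,0, 50,0,0,0,0,0,0, 50,0,0,0,0,0,0, 50,0,0,0,0,0,0, 50,0,0,0,0,0,0]' 50
python3 -m handwheel '[50,0,0,0,0,0,0, 50,0,0,-3,0,0,0, 50,0,0,-6,0,0,0, 50,0,0,-6,0,0,0]' 50
python3 - <<'E'
from h import *
go([.6015,.288,.215],83.5)
E
```

```text
clock: 9.02
position: [0.6493, 0.0818, 0.0918]
tool_rot: [0.624, 3.078, 0.0]
wrist_force: [1.3, 0.2, -0.1]
opening: 0.0853
gripper_force: 0.0
clock: 9.68
position: [0.6502, 0.0812, 0.093]
tool_rot: [0.625, 3.075, 0.001]
wrist_force: [-1.2, -0.0, 6.3]
opening: 0.0549
gripper_force: 53.9
clock: 10.02
position: [0.6484, 0.0813, 0.0967]
tool_rot: [-0.625, -3.078, 0.0]
wrist_force: [-0.1, -0.7, -2.1]
opening: 0.0545
gripper_force: 53.3
clk 10.02 pos [0.6484 0.0813 0.0967] closing ang 67.0 shift [ 124.   172.  -118.3] turn [ -0.   -0.  -16.5] q6 -1.22 open 0.0545 gf 53 F [-0.1 -0.7 -2.1]
```

```bash
python3 -m handwheel '[50,0,0,-12,0,0,0, 50,0,0,-35,0,0,0, 50,0,0,-60,0,0,0, 50,2,3,-85,0,0,0, 50,9,12,-105,0,0,0, 50,22,30,-115,0,0,0, 50,38,53,-118,0,0,0, 50,55,76,-118,0,0,0]'
python3 -m handwheel '[50,17,24,0,0,0,-3, 50,32,46,0,0,0,-6, 50,46,64,0,0,0,-10, 50,57,78,0,0,0,-13, 50,64,88,0,0,0,-15.5, 50,68,94,0,0,0,-16.5, 50,69,96,0,0,0,-16.5, 50,69,96,0,0,0,-16.5]'
python3 - <<'E'
from look import *
o,c,W=look("w5",0)
z=W[...,2]; d=np.hypot(W[...,0]-o["position"][0],W[...,1]-o["position"][1]); q=W[(d<.022)&(z>.15)]; print("lid z",np.median(q,0))
print(lid(W,o["position"],np.median(q,0)[2]))
go([.6015,.288,.0805],83.5)
E
```

```text
clock: 10.68
position: [0.6284, 0.1733, 0.2174]
tool_rot: [0.627, 3.075, 0.002]
wrist_force: [0.4, 1.1, -4.2]
opening: 0.0548
gripper_force: 53.7
clock: 11.35
position: [0.6019, 0.2879, 0.2149]
tool_rot: [-0.178, -3.137, 0.001]
wrist_force: [0.1, -0.5, -4.1]
opening: 0.0547
gripper_force: 53.7
lid z [0.5920174  0.28875538 0.25311378]
(13491, ((595.6893920898438, 289.33599853515625), 39.225555419921875), ((594.123779296875, 289.4740905761719), (77.19259643554688, 41.527549743652344), 86.33447265625))
clk 11.40 pos [0.6021 0.2874 0.2149] closing ang 83.5 shift [  0.6   0.6 134.4] turn [-0.  0. -0.] q6 -1.18 open 0.0548 gf 54 F [ 0.6 -0.5 -3.8]
```

```bash
python3 -m handwheel '[50,0,0,25,0,0,0, 50,0,0,55,0,0,0, 50,0,0,85,0,0,0, 50,0,0,108,0,0,0, 50,0,0,122,0,0,0, 50,0,0,129,0,0,0, 50,0,0,132,0,0,0, 50,0,0,132,0,0,0]'
python3 -m handwheel '[50,0,0,0.7,0,0,0, 50,0,0,1.4,0,0,0, 50,0,0,1.4,0,0,0]'
python3 -m handwheel '[50,0,0,0.6,0,0,0, 50,0,0,0.8,0,0,0, 50,0,0,0.8,0,0,0]'
```

```text
clock: 12.07
position: [0.6026, 0.2879, 0.0836]
tool_rot: [0.178, 3.135, 0.001]
wrist_force: [0.4, -0.4, -3.2]
opening: 0.0548
gripper_force: 53.9
clock: 12.32
position: [0.6026, 0.2883, 0.0829]
tool_rot: [0.177, 3.134, 0.001]
wrist_force: [0.6, 0.0, -3.3]
opening: 0.0545
gripper_force: 53.9
clock: 12.57
position: [0.6024, 0.2883, 0.0821]
tool_rot: [0.177, 3.135, 0.001]
wrist_force: [-0.9, -0.1, 3.6]
opening: 0.0549
gripper_force: 54.4
```

```bash
python3 -m handwheel '[100,0,0,0,0,0,0, 100,0,0,0,0,0,0, 100,0,0,0,0,0,0, 100,0,0,0,0,0,0, 100,0,0,-8,0,0,0, 100,0,0,-30,0,0,0, 100,0,0,-65,0,0,0, 100,0,0,-100,0,0,0]'
python3 -m handwheel '[100,0,0,-12,0,0,0, 100,0,0,-19,0,0,0, 100,0,0,-19,0,0,0]'
python3 - <<'E'
from look import *
o,c,W=look("w6",0)
print(lid(W,(.602,.288),.119),lid(W,(.4437,.305),.105))
go([.601,-.035,.205],97.4)
E
```

```text
clock: 13.23
position: [0.6009, 0.2878, 0.181]
tool_rot: [-0.177, -3.134, 0.001]
wrist_force: [0.2, 0.4, 0.7]
opening: 0.0851
gripper_force: 0.0
clock: 13.48
position: [0.6026, 0.2883, 0.2018]
tool_rot: [0.177, 3.133, 0.002]
wrist_force: [0.5, -0.3, -0.8]
opening: 0.0854
gripper_force: 0.0
(4019, ((599.622314453125, 288.2138977050781), 26.014177322387695), ((599.240234375, 288.3048095703125), (51.20806121826172, 50.900917053222656), 76.29422760009766)) (181, ((461.53179931640625, 303.0753479003906), 10.965607643127441), ((463.4689025878906, 302.8128967285156), (21.93101692199707, 3.9096972942352295), 82.28472900390625))
clk 13.53 pos [0.6017 0.288  0.1995] closing ang 83.5 shift [ -35.7 -321.    -5.5] turn [ -0.   -0.  -13.9] q6 -1.18 open 0.0852 gf 0 F [ 0.5 -1.1 -0.1]
```

```bash
python3 -m handwheel '[100,-2,-20,-3,0,0,0, 100,-6,-55,-6,0,0,0, 100,-10,-92,-6,0,0,0, 100,-14,-130,-6,0,0,0, 100,-19,-168,-6,0,0,0, 100,-23,-206,-6,0,0,0, 100,-27,-242,-6,0,0,0, 100,-31,-275,-6,0,0,0]'
python3 -m handwheel '[100,-2,-20,0,0,0,-3, 100,-4,-36,0,0,0,-8, 100,-5,-46,0,0,0,-13.9, 100,-5,-46,0,0,0,-13.9, 100,-5,-46,0,0,0,-13.9]'
python3 - <<'E'
from look import *
o,c,W=look("w7")
for nm,ct,z in [("hex lid",(.601,-.035),.122),("hex sh",(.601,-.035),.104),("mini",(.6235,.0235),.062)]: print(nm,lid(W,ct,z,.003,.036))
d=np.hypot(W[...,0]-.601,W[...,1]+.035); q=W[(d<.04)&(abs(W[...,2]-.104)<.003)][:,:2]-[.601,-.035]
for a in range(80,120,3):
    t=np.radians(a+np.array([0,60,-60])); n=np.c_[np.cos(t),np.sin(t)]; p=q@n.T
    print(a,np.round((p.max(0)-p.min(0))*1000,1),np.round((p.max(0)+p.min(0))*500,1))
go([.601,-.035,.084],97.4)
E
```

```text
clock: 14.2
position: [0.5999, 0.0094, 0.2028]
tool_rot: [-0.178, -3.132, -0.001]
wrist_force: [1.4, -0.4, -0.1]
opening: 0.0851
gripper_force: 0.0
clock: 14.62
position: [0.6004, -0.0349, 0.2035]
tool_rot: [0.198, -3.132, -0.002]
wrist_force: [-0.6, -0.1, 0.3]
opening: 0.0855
gripper_force: 0.0
hex lid (2715, ((601.3148193359375, -35.11002731323242), 21.542457580566406), ((601.0613403320312, -35.326717376708984), (41.83006286621094, 42.07170486450195), 30.437273025512695))
hex sh (1455, ((601.35498046875, -34.99393081665039), 31.131935119628906), ((601.2847290039062, -35.22895431518555), (61.951541900634766, 54.12189483642578), 6.8647847175598145))
mini (1782, ((623.0828247070312, 23.908523559570312), 22.686702728271484), ((622.985107421875, 23.607877731323242), (44.701168060302734, 43.73460388183594), 68.01044464111328))
80 [60.7 60.3 60.3] [-0.  -0.3  0.2]
83 [59.8 59.4 59.5] [-0.1 -0.3  0.2]
86 [58.9 58.5 58.5] [-0.1 -0.3  0.2]
89 [57.7 57.4 57.4] [-0.2 -0.3  0.1]
92 [56.4 56.1 56.1] [-0.2 -0.3  0.1]
95 [55.  54.7 54.8] [-0.3 -0.3  0.1]
98 [54.4 54.7 54.9] [-0.4 -0.4  0.3]
101 [55.7 56.1 56.4] [-0.5 -0.3  0.3]
104 [57.1 57.4 57.7] [-0.5 -0.3  0.2]
107 [58.2 58.5 58.9] [-0.5 -0.3  0.2]
110 [59.2 59.4 59.8] [-0.5 -0.3  0.2]
113 [60.1 60.2 60.7] [-0.4 -0.3  0.2]
116 [60.8 60.9 61.3] [-0.4 -0.3  0.2]
119 [61.3 61.4 61.8] [-0.4 -0.3  0.2]
clk 14.67 pos [ 0.6006 -0.0344  0.2039] closing ang 97.3 shift [ -0.7  -0.8 119.9] turn [ 0.1 -0.2 -0.1] q6 -1.94 open 0.0855 gf 0 F [ 0.4 -0.1 -0.5]
```

View pics/w7.png

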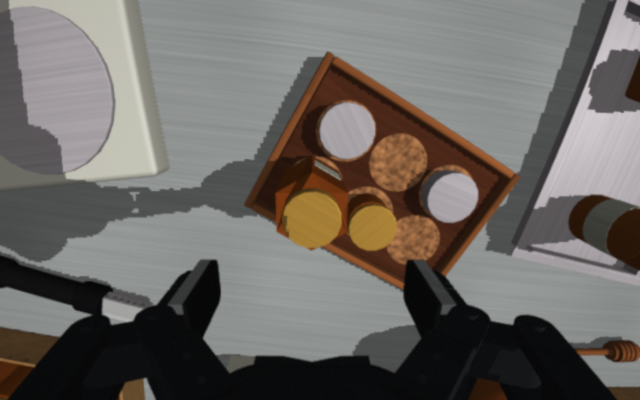

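The picture shows the hex jar at (313,220) alone with the mini jar at (372,228), and the freed corks at (398,162) and (412,240). Gripping the hex jar.

```bash
python3 -m handwheel '[100,-0.5,-0.5,10,0,0,0, 100,-0.5,-0.5,40,0,0,0, 100,-0.5,-0.5,72,0,0,0, 100,-0.5,-0.5,97,0,0,0, 100,-0.5,-0.5,112,0,0,0, 100,-0.5,-0.5,118,0,0,0, 100,-0.5,-0.5,119,0,0,0, 100,-0.5,-0.5,119,0,0,0]'
python3 -m handwheel '[48,0,0,0,0,0,0, 48,0,0,0,0,0,0, 48,0,0,0,0,0,0, 48,0,0,0,0,0,0, 48,0,0,0,0,0,0, 48,0,0,0,0,0,0, 48,0,0,0,0,0,0, 48,0,0,0,0,0,0]' 50
python3 -m handwheel '[48,0,0,0,0,0,0, 48,0,0,-3,0,0,0, 48,0,0,-6,0,0,0, 48,0,0,-6,0,0,0]' 50
python3 - <<'E'
from h import *
go([.5225,.297,.21],83.5)
d=np.load("w7.npz"); c={k:d[k] for k in d if k[:2]!="o_"}; o={k[2:]:d[k] for k in d if k[:2]=="o_"}; W=cloud(c,o)
hsv=cv2.cvtColor(c["frame"],cv2.COLOR_BGR2HSV); print(hsv[162,398],hsv[240,412],hsv[120,385],hsv[195,400])
m=((hsv[...,2]>95)&(hsv[...,1]>70)&(abs(W[...,2]-.014)<.005)).astype(np.uint8); m=cv2.morphologyEx(m,cv2.MORPH_CLOSE,np.ones((7,7))); m=cv2.morphologyEx(m,cv2.MORPH_OPEN,np.ones((5,5)))
for k in cv2.findContours(m,0,2)[0]:
    if cv2.contourArea(k)>400: P=cast(c,k.reshape(-1,2),.014,o)[:,:2].astype(np.float32)*1000; print(cv2.minEnclosingCircle(P),cv2.fitEllipse(P))
E
```

```text
clock: 15.33
position: [0.6021, -0.0349, 0.0867]
tool_rot: [-0.204, 3.135, 0.0]
wrist_force: [-0.5, 0.2, 0.6]
opening: 0.0862
gripper_force: 0.0
clock: 16.0
position: [0.6031, -0.0354, 0.0884]
tool_rot: [-0.203, 3.132, -0.001]
wrist_force: [0.0, 2.6, 6.2]
opening: 0.0535
gripper_force: 54.0
clock: 16.33
position: [0.6015, -0.0354, 0.0924]
tool_rot: [0.204, -3.134, -0.0]
wrist_force: [0.6, -0.5, -3.9]
opening: 0.0534
gripper_force: 53.1
clk 16.33 pos [ 0.6015 -0.0354  0.0924] closing ang 97.4 shift [  35.4  339.8 -117.5] turn [ 0.  -0.  13.9] q6 -1.95 open 0.0534 gf 53 F [ 0.6 -0.5 -3.9]
[ 13 145 149] [ 13 144 149] [  9 168  76] [  8 170  66]
((648.0423583984375, 81.83512115478516), 31.02909278869629) ((648.8501586914062, 84.2032699584961), (55.16725540161133, 59.24647903442383), 82.88408660888672)
((575.5523681640625, 39.85175323486328), 42.395320892333984) ((572.1144409179688, 43.91853713989258), (59.58280944824219, 76.81726837158203), 61.62776565551758)
```

```bash
python3 -m handwheel '[48,0,0,-12,0,0,0, 48,0,0,-35,0,0,0, 48,0,0,-60,0,0,0, 48,0,4,-85,0,0,0, 48,2,16,-105,0,0,0, 48,4,38,-115,0,0,0, 48,7,65,-118,0,0,0, 48,10,95,-118,0,0,0]'
python3 -m handwheel '[48,3,30,0,0,0,0, 48,6,62,0,0,0,0, 48,9,94,0,0,0,2, 48,13,126,0,0,0,4, 48,16,158,0,0,0,7, 48,19,188,0,0,0,10, 48,22,213,0,0,0,12, 48,24,232,0,0,0,13.9]'
python3 - <<'E'
from look import *
go([.5225,.297,.21],83.5)
E
```

```text
clock: 17.0
position: [0.5802, 0.0576, 0.213]
tool_rot: [-0.201, 3.132, -0.001]
wrist_force: [-0.6, 0.5, -4.3]
opening: 0.0528
gripper_force: 53.8
clock: 17.67
position: [0.5248, 0.2864, 0.211]
tool_rot: [-0.178, -3.136, -0.0]
wrist_force: [0.8, 0.2, -3.7]
opening: 0.0531
gripper_force: 53.6
clk 17.67 pos [0.5248 0.2864 0.211 ] closing ang 83.5 shift [ 3.4 10.3  1. ] turn [ 0. -0.  0.] q6 -1.15 open 0.0531 gf 54 F [ 0.8  0.2 -3.7]
```

```bash
python3 -m handwheel '[48,1.5,5,0,0,0,0, 48,3,10,0,0,0,0, 48,3,10,0,0,0,0, 48,3,10,0,0,0,0]'
python3 - <<'E'
from look import *
o,c,W=look("w8",0)
z=W[...,2]; d=np.hypot(W[...,0]-o["position"][0],W[...,1]-o["position"][1]); q=W[(d<.03)&(z>.2)]; print("lid z",np.percentile(q[:,2],[5,30,50,70,95]))
go([.5225,.297,.078],83.5)
E
```

```text
clock: 18.0
position: [0.5243, 0.2941, 0.2107]
tool_rot: [-0.177, -3.137, 0.001]
wrist_force: [0.3, 0.1, -4.9]
opening: 0.0533
gripper_force: 53.6
lid z [0.22395664 0.24419411 0.2455323  0.27563068 0.28821459]
clk 18.05 pos [0.5244 0.2938 0.2107] closing ang 83.5 shift [  2.2   3.  132.7] turn [-0. -0. -0.] q6 -1.13 open 0.0532 gf 54 F [-0.   0.3 -4. ]
```

```bash
python3 -m handwheel '[48,1,2,25,0,0,0, 48,1,2,55,0,0,0, 48,1,2,85,0,0,0, 48,1,2,108,0,0,0, 48,1,2,122,0,0,0, 48,1,2,129,0,0,0, 48,1,2,132.5,0,0,0, 48,1,2,132.5,0,0,0]'
python3 -m handwheel '[48,0,0,0.7,0,0,0, 48,0,0,1.2,0,0,0, 48,0,0,1.2,0,0,0]'
python3 -m handwheel '[48,0,0,0.6,0,0,0, 48,0,0,0.8,0,0,0, 48,0,0,0.8,0,0,0]'
```

```text
clock: 18.72
position: [0.524, 0.2967, 0.0787]
tool_rot: [0.178, 3.136, 0.0]
wrist_force: [-0.0, -0.1, -2.8]
opening: 0.0533
gripper_force: 53.8
clock: 18.97
position: [0.5242, 0.2971, 0.0783]
tool_rot: [0.177, 3.134, 0.001]
wrist_force: [-0.7, -0.2, -3.3]
opening: 0.0532
gripper_force: 53.8
clock: 19.22
position: [0.5241, 0.2971, 0.0775]
tool_rot: [0.177, 3.135, 0.001]
wrist_force: [-1.3, -0.2, 3.1]
opening: 0.053
gripper_force: 54.4
```

```bash
python3 -m handwheel '[100,0,0,0,0,0,0, 100,0,0,0,0,0,0, 100,0,0,0,0,0,0, 100,0,0,0,0,0,0, 100,0,0,-8,0,0,0, 100,0,0,-30,0,0,0, 100,0,0,-65,0,0,0, 100,0,0,-100,0,0,0]'
python3 -m handwheel '[100,0,0,-12,0,0,0, 100,0,0,-19,0,0,0, 100,0,0,-19,0,0,0]'
python3 - <<'E'
from look import *
o,c,W=look("w9",0)
for ct,z in [((.523,.297),.111),((.4437,.305),.105),((.5994,.2883),.119)]: print(lid(W,ct,z,.004,.03))
go([.623,.0237,.2],76)
E
```

```text
clock: 19.88
position: [0.5224, 0.2965, 0.1767]
tool_rot: [-0.177, -3.134, 0.002]
wrist_force: [0.6, 0.0, 0.8]
opening: 0.0854
gripper_force: 0.0
clock: 20.13
position: [0.524, 0.2971, 0.197]
tool_rot: [0.177, 3.134, 0.002]
wrist_force: [-0.1, 0.3, 0.1]
opening: 0.0854
gripper_force: 0.0
(2654, ((522.395751953125, 297.32525634765625), 21.507186889648438), ((522.4496459960938, 297.2430725097656), (41.625240325927734, 42.2453498840332), 85.05827331542969))
(3340, ((443.5383605957031, 305.2228698730469), 21.602163314819336), ((443.773193359375, 304.9429016113281), (42.70024108886719, 41.667335510253906), 83.51203918457031))
(3137, ((599.0457153320312, 288.2559814453125), 26.218080520629883), ((598.8207397460938, 288.3941650390625), (51.75910568237305, 51.194580078125), 82.10216522216797))
clk 20.18 pos [0.5231 0.2967 0.195 ] closing ang 83.5 shift [-130.  -260.1   -5. ] turn [-0.  -0.   7.5] q6 -1.13 open 0.0853 gf 0 F [-0.6 -0.8 -1.1]
```

```bash
python3 -m handwheel '[100,-10,-20,-2,0,0,0, 100,-26,-52,-4,0,0,0, 100,-43,-86,-5,0,0,0, 100,-60,-120,-5,0,0,0, 100,-77,-154,-5,0,0,0, 100,-94,-188,-5,0,0,2, 100,-110,-220,-5,0,0,5, 100,-122,-245,-5,0,0,7.5]'
python3 -m handwheel '[100,-6,-16,0,0,0,0, 100,-6,-16,0,0,0,0, 100,-6,-16,0,0,0,0]'
python3 - <<'E'
from look import *
o,c,W=look("w10")
print(lid(W,(.623,.0237),.062,.003,.03))
go([.623,.0237,.038],76)
hsv=cv2.cvtColor(c["frame"],cv2.COLOR_BGR2HSV)
m=((hsv[...,2]>95)&(hsv[...,1]>70)&(abs(W[...,2]-.014)<.006)).astype(np.uint8); m=cv2.morphologyEx(m,cv2.MORPH_CLOSE,np.ones((5,5))); m=cv2.morphologyEx(m,cv2.MORPH_OPEN,np.ones((7,7)))
for k in cv2.findContours(m,0,2)[0]:
    if cv2.contourArea(k)>400: P=cast(c,k.reshape(-1,2),.014,o)[:,:2].astype(np.float32)*1000; print(cv2.minEnclosingCircle(P),cv2.fitEllipse(P))
E
```

```text
clock: 20.85
position: [0.6162, 0.0371, 0.1972]
tool_rot: [-0.388, -3.113, 0.001]
wrist_force: [0.4, 0.2, 0.4]
opening: 0.0857
gripper_force: 0.0
clock: 21.1
position: [0.6178, 0.0221, 0.1976]
tool_rot: [-0.384, -3.114, -0.001]
wrist_force: [-0.5, 0.3, 0.2]
opening: 0.0857
gripper_force: 0.0
(1983, ((623.1531372070312, 23.756702423095703), 22.366857528686523), ((622.9689331054688, 23.73474884033203), (44.01655197143555, 43.97471237182617), 22.894947052001953))
clk 21.15 pos [0.6178 0.023  0.198 ] closing ang 76.0 shift [ -5.5   1.9 160. ] turn [ 0.  -0.2  0. ] q6 -1.47 open 0.0855 gf 0 F [ 0.2 -0.   0.7]
((597.9290161132812, -31.437976837158203), 33.43864440917969) ((597.2628784179688, -34.52141571044922), (51.15866470336914, 62.79086685180664), 34.96077346801758)
((608.9285888671875, 54.86668395996094), 78.06146240234375) ((606.2622680664062, 64.81246948242188), (62.392791748046875, 164.1125030517578), 113.3090591430664)
```

View pics/w10.png

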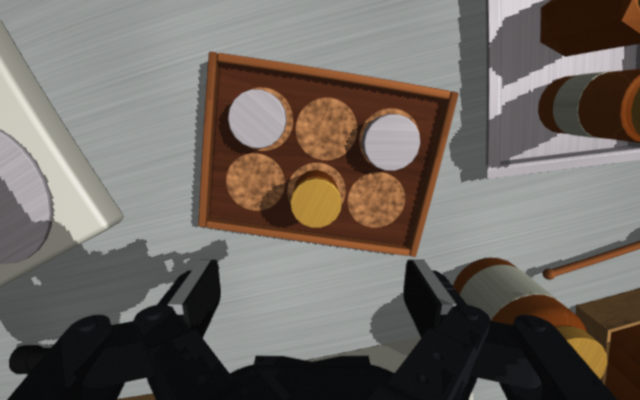

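The mini jar stands alone at (316,202). The free corks are at (326,128), (256,181) and (376,200). Gripping the mini jar.

```bash
python3 -m handwheel '[100,-5.5,1.5,20,0,0,0, 100,-5.5,1.5,55,0,0,0, 100,-5.5,1.5,92,0,0,0, 100,-5.5,1.5,122,0,0,0, 100,-5.5,1.5,145,0,0,0, 100,-5.5,1.5,157,0,0,0, 100,-5.5,1.5,162,0,0,0, 100,-5.5,1.5,162,0,0,0]'
python3 -m handwheel '[38,0,0,0,0,0,0, 38,0,0,0,0,0,0, 38,0,0,0,0,0,0, 38,0,0,0,0,0,0, 38,0,0,0,0,0,0, 38,0,0,0,0,0,0, 38,0,0,0,0,0,0, 38,0,0,0,0,0,0]' 30
python3 -m handwheel '[38,0,0,0,0,0,0, 38,0,0,0,0,0,0, 38,0,0,-3,0,0,0, 38,0,0,-6,0,0,0, 38,0,0,-6,0,0,0]' 30
python3 - <<'E'
from h import *
go([.539,-.2855,.2],76)
d=np.load("w10.npz"); c={k:d[k] for k in d if k[:2]!="o_"}; o={k[2:]:d[k] for k in d if k[:2]=="o_"}
hsv=cv2.cvtColor(c["frame"],cv2.COLOR_BGR2HSV)
m0=((hsv[...,2]>95)&(hsv[...,1]>70)).astype(np.uint8)
for p in [(326,128),(256,181),(376,200)]:
    k=np.zeros_like(m0); cv2.circle(k,p,34,1,-1); m=cv2.morphologyEx(m0*k,cv2.MORPH_OPEN,np.ones((9,9)))
    n,l,s,ce=cv2.connectedComponentsWithStats(m); i=l[p[1],p[0]]
    q=np.argwhere(l==i)[:,::-1].astype(float); P=cast(c,q,.014,o)[:,:2]*1000; print(p,len(P),P.mean(0).round(1),(P.min(0)/2+P.max(0)/2).round(1),np.ptp(P,0).round(1))
E
```

```text
clock: 21.82
position: [0.6239, 0.0237, 0.0373]
tool_rot: [-0.38, -3.117, -0.0]
wrist_force: [-0.4, -0.2, -0.9]
opening: 0.0856
gripper_force: 0.0
clock: 22.48
position: [0.6258, 0.0227, 0.04]
tool_rot: [0.382, 3.116, -0.0]
wrist_force: [-1.4, 0.4, 5.9]
opening: 0.0435
gripper_force: 29.9
clock: 22.9
position: [0.6248, 0.0228, 0.0447]
tool_rot: [0.382, 3.117, -0.0]
wrist_force: [0.6, 1.1, -1.3]
opening: 0.0436
gripper_force: 30.6
clk 22.90 pos [0.6248 0.0228 0.0447] closing ang 76.0 shift [   8.7 -319.9 -155.3] turn [0. 0. 0.] q6 -1.47 open 0.0436 gf 31 F [ 0.6  1.1 -1.3]
(326, 128) 2973 [565.7  47.8] [567.1  48.6] [60.1 59.3]
(256, 181) 2370 [597.1 -34.7] [600.4 -32.9] [58.9 59.8]
(376, 200) 2585 [648.6  82.1] [649.5  82.2] [59.3 60.2]
```

```bash
python3 -m handwheel '[38,0,0,-12,0,0,0, 38,0,0,-35,0,0,0, 38,0,-3,-65,0,0,0, 38,0,-15,-95,0,0,0, 38,1,-35,-120,0,0,0, 38,2,-62,-130,0,0,0, 38,3,-92,-130,0,0,0, 38,4,-122,-130,0,0,0]'
python3 -m handwheel '[38,1,-30,0,0,0,0, 38,2,-62,0,0,0,0, 38,3,-94,0,0,0,0, 38,4,-124,0,0,0,0, 38,5,-152,0,0,0,0, 38,5,-174,0,0,0,0, 38,5,-189,0,0,0,0, 38,5,-197,0,0,0,0]'
python3 - <<'E'
from look import *
o,c,W=look("w11",0)
Q=(abs(W[...,2]-.054)<.004)&(np.hypot(W[...,0]-.539,W[...,1]+.286)<.08)
q=(W[Q][:,:2]*1000).astype(np.float32); print(len(q),cv2.minEnclosingCircle(q),np.median(W[Q][:,2]))
z=W[...,2]; d=np.hypot(W[...,0]-o["position"][0],W[...,1]-o["position"][1]); q=W[(d<.02)&(z>.15)]; print("lid z",np.percentile(q[:,2],[5,30,50,70,95]))
go([.539,-.2855,.08],76)
E
```

```text
clock: 23.57
position: [0.5915, -0.0957, 0.1765]
tool_rot: [0.38, 3.115, -0.001]
wrist_force: [0.7, 0.2, -1.7]
opening: 0.0438
gripper_force: 30.8
clock: 24.23
position: [0.5384, -0.2863, 0.1747]
tool_rot: [0.385, 3.118, -0.001]
wrist_force: [-0.1, -0.1, -0.5]
opening: 0.0437
gripper_force: 30.8
17301 ((539.9585571289062, -287.26104736328125), 72.06069946289062) 0.054885031563411735
lid z [0.19670951 0.19740342 0.19790844 0.23867175 0.24751359]
clk 24.28 pos [ 0.5384 -0.2866  0.1746] closing ang 75.9 shift [-0.3  1.3 94.6] turn [-0.   0.  -0.1] q6 -2.00 open 0.0436 gf 31 F [-1.3 -1.8 -1.5]
```

```bash
python3 -m handwheel '[38,-2.5,0,15,0,0,0, 38,-2.5,0,38,0,0,0, 38,-2.5,0,60,0,0,0, 38,-2.5,0,77,0,0,0, 38,-2.5,0,87,0,0,0, 38,-2.5,0,92,0,0,0, 38,-2.5,0,93.5,0,0,0, 38,-2.5,0,93.5,0,0,0]'
python3 -m handwheel '[38,0,0,0.6,0,0,0, 38,0,0,1,0,0,0, 38,0,0,1,0,0,0]'
python3 -m handwheel '[38,0,0,0.6,0,0,0, 38,0,0,0.8,0,0,0, 38,0,0,0.8,0,0,0]'
```

```text
clock: 24.95
position: [0.5419, -0.2851, 0.0814]
tool_rot: [0.381, 3.117, -0.001]
wrist_force: [0.5, -0.4, -0.2]
opening: 0.0436
gripper_force: 30.9
clock: 25.2
position: [0.5417, -0.2855, 0.0805]
tool_rot: [0.382, 3.117, -0.001]
wrist_force: [0.0, -0.1, -0.5]
opening: 0.0436
gripper_force: 30.9
clock: 25.45
position: [0.5417, -0.2855, 0.0801]
tool_rot: [0.382, 3.117, -0.001]
wrist_force: [-2.0, 1.3, 4.9]
opening: 0.0437
gripper_force: 31.2
```

Contact with the pan. Releasing, checking, then heading back for the hex jar.

```bash
python3 -m handwheel '[100,0,0,-0.3,0,0,0, 100,0,0,-0.3,0,0,0, 100,0,0,-0.3,0,0,0, 100,0,0,-0.3,0,0,0, 100,0,0,-0.3,0,0,0, 100,0,0,-8,0,0,0, 100,0,0,-30,0,0,0, 100,0,0,-65,0,0,0]'
python3 -m handwheel '[100,0,0,-30,0,0,0, 100,0,0,-55,0,0,0, 100,0,0,-60,0,0,0, 100,0,0,-60,0,0,0]'
python3 - <<'E'
from look import *
o,c,W=look("w12",0)
print(lid(W,(.54,-.287),.102,.004,.035))
go([.5224,.2972,.205],83.5)
E
```

```text
clock: 26.12
position: [0.5391, -0.2836, 0.1411]
tool_rot: [-0.381, -3.112, -0.006]
wrist_force: [-0.6, 0.5, -0.0]
opening: 0.0853
gripper_force: 0.0
clock: 26.45
position: [0.5425, -0.2861, 0.2071]
tool_rot: [0.381, 3.114, -0.005]
wrist_force: [-0.5, 1.1, -0.5]
opening: 0.0855
gripper_force: 0.0
(2531, ((538.7484130859375, -285.22869873046875), 22.29273796081543), ((538.6655883789062, -285.19183349609375), (44.119327545166016, 43.88628005981445), 76.79043579101562))
clk 26.50 pos [ 0.5415 -0.2853  0.2045] closing ang 76.0 shift [159.1 560.7  -1. ] turn [-0.   0.1 -7.5] q6 -2.00 open 0.0856 gf 0 F [-0.6  0.4 -1. ]
```

```bash
python3 -m handwheel '[100,5,18,0,0,0,0, 100,15,52,0,0,0,0, 100,25,87,0,0,0,0, 100,35,122,0,0,0,0, 100,45,158,0,0,0,0, 100,55,194,0,0,0,0, 100,65,230,0,0,0,0, 100,75,265,0,0,0,0]'
python3 -m handwheel '[100,10,36,0,0,0,0, 100,20,72,0,0,0,0, 100,30,107,0,0,0,0, 100,40,142,0,0,0,-1, 100,50,177,0,0,0,-2, 100,60,212,0,0,0,-3, 100,70,248,0,0,0,-5, 100,79,278,0,0,0,-7.5]'
python3 -m handwheel '[100,1,10,0,0,0,0, 100,3,17,0,0,0,0, 100,3,17,0,0,0,0, 100,3,17,0,0,0,0]'
python3 - <<'E'
from look import *
o,c,W=look("w13",0)
print(lid(W,(.5224,.2972),.111,.004,.03))
go([.5235,.2971,.0775],83.5)
E
```

```text
clock: 27.17
position: [0.5304, -0.0071, 0.2014]
tool_rot: [-0.381, -3.114, -0.001]
wrist_force: [0.9, 0.3, -0.3]
opening: 0.0853
gripper_force: 0.0
clock: 27.83
position: [0.5205, 0.2814, 0.2013]
tool_rot: [-0.172, -3.133, 0.002]
wrist_force: [-0.3, -0.3, -1.5]
opening: 0.0853
gripper_force: 0.0
clock: 28.17
position: [0.5213, 0.2954, 0.2028]
tool_rot: [-0.178, -3.135, 0.002]
wrist_force: [-0.6, 0.1, 0.2]
opening: 0.0855
gripper_force: 0.0
(2519, ((522.6317138671875, 297.4111633300781), 21.51872444152832), ((522.46484375, 297.4766845703125), (41.935245513916016, 42.126312255859375), 42.33244323730469))
clk 28.22 pos [0.5216 0.295  0.2031] closing ang 83.5 shift [ -1.8   2.4 125.6] turn [-0.1 -0.1 -0. ] q6 -1.13 open 0.0855 gf 0 F [ 1.2  0.4 -0. ]
```

```bash
python3 -m handwheel '[100,-2,2,15,0,0,0, 100,-2,2,45,0,0,0, 100,-2,2,77,0,0,0, 100,-2,2,102,0,0,0, 100,-2,2,117,0,0,0, 100,-2,2,123,0,0,0, 100,-2,2,124,0,0,0, 100,-2,2,124,0,0,0]'
python3 -m handwheel '[48,0,0,0,0,0,0, 48,0,0,0,0,0,0, 48,0,0,0,0,0,0, 48,0,0,0,0,0,0, 48,0,0,0,0,0,0, 48,0,0,0,0,0,0, 48,0,0,0,0,0,0, 48,0,0,0,0,0,0]' 50
python3 -m handwheel '[48,0,0,0,0,0,0, 48,0,0,-3,0,0,0, 48,0,0,-6,0,0,0, 48,0,0,-6,0,0,0]' 50
python3 - <<'E'
from h import *
go([.602,-.0354,.21],97.4)
E
```

```text
clock: 28.88
position: [0.5247, 0.2973, 0.0805]
tool_rot: [0.179, 3.136, 0.0]
wrist_force: [-0.2, -0.0, 0.3]
opening: 0.0851
gripper_force: 0.0
clock: 29.55
position: [0.5253, 0.2981, 0.0816]
tool_rot: [0.177, 3.134, 0.001]
wrist_force: [-0.7, -2.6, 5.8]
opening: 0.0533
gripper_force: 54.2
clock: 29.88
position: [0.5236, 0.298, 0.0857]
tool_rot: [-0.177, -3.136, 0.0]
wrist_force: [0.1, -0.5, -3.5]
opening: 0.0531
gripper_force: 53.1
clk 29.88 pos [0.5236 0.298  0.0857] closing ang 83.5 shift [-115.3 -322.4 -124.3] turn [ -0.   -0.  -13.9] q6 -1.13 open 0.0531 gf 53 F [ 0.1 -0.5 -3.5]
```

```bash
python3 -m handwheel '[48,0,0,-12,0,0,0, 48,0,0,-35,0,0,0, 48,0,0,-60,0,0,0, 48,0,0,-88,0,0,0, 48,0,-5,-110,0,0,0, 48,-7,-20,-122,0,0,0, 48,-15,-42,-126,0,0,0, 48,-25,-70,-126,0,0,0]'
python3 -m handwheel '[48,-11,-30,0,0,0,0, 48,-22,-62,0,0,0,0, 48,-33,-94,0,0,0,-2, 48,-45,-126,0,0,0,-4, 48,-56,-158,0,0,0,-7, 48,-67,-188,0,0,0,-10, 48,-76,-213,0,0,0,-12, 48,-83,-232,0,0,0,-13.9]'
python3 - <<'E'
from look import *
go([.602,-.0354,.0907],97.4)
E
```

```text
clock: 30.55
position: [0.5416, 0.2261, 0.2146]
tool_rot: [0.173, 3.133, 0.002]
wrist_force: [0.8, -0.7, -3.9]
opening: 0.0528
gripper_force: 53.8
clock: 31.22
position: [0.5974, -0.0166, 0.2123]
tool_rot: [0.204, -3.135, 0.001]
wrist_force: [0.3, 0.1, -3.1]
opening: 0.0529
gripper_force: 53.7
clk 31.22 pos [ 0.5974 -0.0166  0.2123] closing ang 97.4 shift [ -2.1 -19.2 121.6] turn [-0. -0.  0.] q6 -1.92 open 0.0529 gf 54 F [ 0.3  0.1 -3.1]
```

```bash
python3 -m handwheel '[48,-1,-10,0,0,0,0, 48,-2,-19,0,0,0,0, 48,-2,-19,0,0,0,0, 48,-2,-19,0,0,0,0]'
python3 - <<'E'
from look import *
o,c,W=look("w14")
z=W[...,2]; d=np.hypot(W[...,0]-o["position"][0],W[...,1]-o["position"][1]); q=W[(d<.03)&(abs(z-.245)<.006)]; print("lid",np.percentile(q,[2,50,98],axis=0).round(4).tolist())
go([.602,-.0354,.0907],97.4)
E
```

```text
clock: 31.55
position: [0.6016, -0.0322, 0.2119]
tool_rot: [0.203, -3.135, -0.001]
wrist_force: [-0.3, 0.4, -3.7]
opening: 0.0528
gripper_force: 53.7
lid [[0.5793, -0.0592, 0.2396], [0.5971, -0.0329, 0.242], [0.6175, -0.0064, 0.2432]]
clk 31.60 pos [ 0.6015 -0.0318  0.2118] closing ang 97.5 shift [ -0.   -3.7 121.1] turn [ 0.  -0.   0.1] q6 -1.94 open 0.0533 gf 54 F [-0.3  0.8 -3.3]
```

View pics/w14.png

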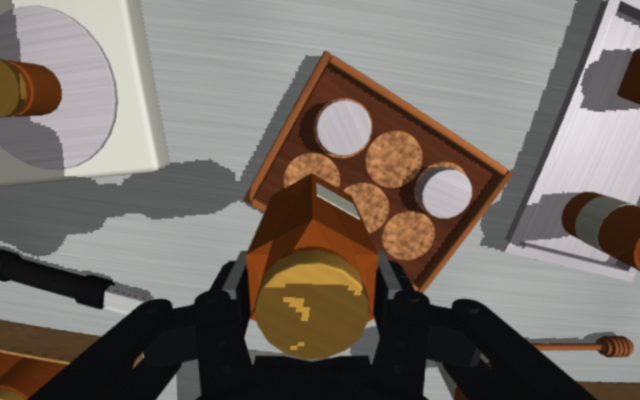

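The hex jar hangs upright above its cork at (312,170), and the rack is clear. Lowering, with a force check.

```bash
python3 -m handwheel '[48,0,-3.5,25,0,0,0, 48,0,-3.5,55,0,0,0, 48,0,-3.5,80,0,0,0, 48,0,-3.5,98,0,0,0, 48,0,-3.5,108,0,0,0, 48,0,-3.5,113,0,0,0, 48,0,-3.5,115,0,0,0, 48,0,-3.5,115,0,0,0]'
python3 - <<'E'
from look import *
o,c,W=look("w15",0)
L=lid(W,(.6,-.035),.1265,.004,.03);print(L)
go([.602,-.0354,.0907],97.4)
E
```

```text
clock: 32.27
position: [0.6029, -0.0361, 0.0977]
tool_rot: [-0.204, 3.134, -0.0]
wrist_force: [-0.6, 0.0, -3.7]
opening: 0.053
gripper_force: 53.6
(9921, ((599.9774780273438, -35.007442474365234), 29.994327545166016), ((600.4889526367188, -36.40930938720703), (57.16774368286133, 43.23787307739258), 86.36343383789062))
clk 32.32 pos [ 0.6032 -0.0363  0.0983] closing ang 97.5 shift [1.1 1.1 7.6] turn [-0.   0.1  0.1] q6 -1.95 open 0.0534 gf 54 F [ 0.6  0.  -4.5]
```

```bash
python3 -m handwheel '[48,0.5,1,3,0,0,0, 48,0.5,1,5,0,0,0, 48,0.5,1,5,0,0,0]'
python3 -m handwheel '[48,0,0,0.7,0,0,0, 48,0,0,1.2,0,0,0, 48,0,0,1.2,0,0,0]'
python3 -m handwheel '[48,0,0,0.6,0,0,0, 48,0,0,0.8,0,0,0, 48,0,0,0.8,0,0,0]'
```

```text
clock: 32.57
position: [0.6023, -0.0356, 0.0927]
tool_rot: [-0.203, 3.133, -0.001]
wrist_force: [1.2, -0.9, -1.0]
opening: 0.0532
gripper_force: 53.8
clock: 32.82
position: [0.6025, -0.0356, 0.0926]
tool_rot: [-0.204, 3.134, -0.0]
wrist_force: [-3.1, 1.0, 6.5]
opening: 0.0532
gripper_force: 54.9
clock: 33.07
position: [0.6026, -0.0356, 0.0926]
tool_rot: [-0.204, 3.134, -0.0]
wrist_force: [-4.7, 1.5, 11.3]
opening: 0.0534
gripper_force: 55.5
```

Seated. Releasing, then on to the tall jar.

```bash
python3 -m handwheel '[48,0,0,-1,0,0,0, 100,0,0,-1,0,0,0, 100,0,0,-1,0,0,0, 100,0,0,-1,0,0,0, 100,0,0,-1,0,0,0, 100,0,0,-10,0,0,0, 100,0,0,-40,0,0,0, 100,0,0,-75,0,0,0]'
python3 -m handwheel '[100,0,0,-25,0,0,0, 100,0,0,-40,0,0,0, 100,0,0,-40,0,0,0]'
python3 - <<'E'
from look import *
o,c,W=look("w16",0)
print(lid(W,(.601,-.035),.122,.004,.03),lid(W,(.601,-.035),.104,.003,.036)[2])
go([.602,.288,.205],83.5)
E
```

```text
clock: 33.73
position: [0.5998, -0.0351, 0.1634]
tool_rot: [0.203, -3.129, -0.003]
wrist_force: [0.4, -0.6, -0.9]
opening: 0.0857
gripper_force: 0.0
clock: 33.98
position: [0.6042, -0.036, 0.2105]
tool_rot: [-0.203, 3.126, -0.004]
wrist_force: [0.7, 0.1, 1.3]
opening: 0.0852
gripper_force: 0.0
(2637, ((600.0235595703125, -36.76735305786133), 21.471601486206055), ((599.9462890625, -36.76820755004883), (41.796295166015625, 41.951438903808594), 54.81417465209961)) ((600.2073974609375, -36.6611328125), (61.92061996459961, 54.135414123535156), 7.062953948974609)
clk 34.03 pos [ 0.6029 -0.0358  0.2076] closing ang 97.4 shift [-41.  321.2   2.2] turn [-0.1  0.3 13.9] q6 -1.95 open 0.0855 gf 0 F [ 0.3  0.  -0.4]
```

```bash
python3 -m handwheel '[100,-2,20,0,0,0,0, 100,-7,55,0,0,0,0, 100,-12,92,0,0,0,0, 100,-17,130,0,0,0,0, 100,-22,168,0,0,0,0, 100,-27,206,0,0,0,3, 100,-31,243,0,0,0,8, 100,-36,280,0,0,0,13.9]'
python3 - <<'E'
from look import *
o,c,W=look("w17",0)
print(lid(W,(.5994,.2883),.119,.004,.035))
go([.602,.288,.088],83.5)
E
```

```text
clock: 34.7
position: [0.5996, 0.2485, 0.2025]
tool_rot: [-0.184, -3.133, 0.002]
wrist_force: [-0.3, -0.5, -0.1]
opening: 0.0856
gripper_force: 0.0
(4037, ((599.4830322265625, 288.20440673828125), 26.136037826538086), ((599.2214965820312, 288.1460266113281), (51.22045135498047, 51.29674530029297), 2.7033023834228516))
clk 34.75 pos [0.5988 0.2544 0.2026] closing ang 83.3 shift [  0.4  33.4 114.7] turn [ 0.2 -0.2 -0.2] q6 -1.23 open 0.0852 gf 0 F [-3.2  2.4 -0.1]
```

```bash
python3 -m handwheel '[100,0,15,0,0,0,0, 100,0,32,0,0,0,0, 100,0,32,0,0,0,0, 100,0,32,0,0,0,0]'
python3 - <<'E'
from look import *
go([.601,.288,.085],83.5)
E
```

```text
clock: 35.08
position: [0.6046, 0.2787, 0.204]
tool_rot: [-0.176, -3.136, 0.001]
wrist_force: [0.4, -0.6, -0.4]
opening: 0.0854
gripper_force: 0.0
clk 35.08 pos [0.6046 0.2787 0.204 ] closing ang 83.6 shift [  4.5   8.9 119. ] turn [-0.  -0.1  0.1] q6 -1.20 open 0.0854 gf 0 F [ 0.4 -0.6 -0.4]
```

```bash
python3 -m handwheel '[100,4,8.5,15,0,0,0, 100,4,8.5,45,0,0,0, 100,4,8.5,75,0,0,0, 100,4,8.5,98,0,0,0, 100,4,8.5,111,0,0,0, 100,4,8.5,117,0,0,0, 100,4,8.5,118,0,0,0, 100,4,8.5,118,0,0,0]'
python3 -m handwheel '[50,0,0,0,0,0,0, 50,0,0,0,0,0,0, 50,0,0,0,0,0,0, 50,0,0,0,0,0,0, 50,0,0,0,0,0,0, 50,0,0,0,0,0,0, 50,0,0,0,0,0,0, 50,0,0,0,0,0,0]' 50
python3 -m handwheel '[50,0,0,0,0,0,0, 50,0,0,-3,0,0,0, 50,0,0,-6,0,0,0, 50,0,0,-6,0,0,0]' 50
python3 - <<'E'
from h import *
go([.649,.0815,.21],67)
E
```

```text
clock: 35.75
position: [0.6023, 0.2875, 0.0876]
tool_rot: [0.178, 3.135, 0.001]
wrist_force: [-0.4, 0.3, 0.6]
opening: 0.0853
gripper_force: 0.0
clock: 36.42
position: [0.603, 0.288, 0.089]
tool_rot: [0.177, 3.133, 0.002]
wrist_force: [-0.7, 0.5, 5.5]
opening: 0.0546
gripper_force: 53.6
clock: 36.75
position: [0.6012, 0.2874, 0.0925]
tool_rot: [-0.177, -3.136, 0.001]
wrist_force: [1.3, 0.1, -3.5]
opening: 0.0544
gripper_force: 53.3
clk 36.75 pos [0.6012 0.2874 0.0925] closing ang 83.5 shift [ -70.6 -199.3 -117.4] turn [-0.  -0.  16.5] q6 -1.18 open 0.0544 gf 53 F [ 1.3  0.1 -3.5]
```

```bash
python3 -m handwheel '[50,0,0,-12,0,0,0, 50,0,0,-35,0,0,0, 50,0,0,-60,0,0,0, 50,0,0,-85,0,0,0, 50,-3,-8,-105,0,0,0, 50,-9,-25,-115,0,0,0, 50,-17,-48,-118,0,0,0, 50,-26,-73,-118,0,0,0]'
python3 -m handwheel '[50,-9,-25,0,0,0,2, 50,-18,-50,0,0,0,5, 50,-26,-73,0,0,0,8, 50,-33,-94,0,0,0,11, 50,-39,-111,0,0,0,14, 50,-43,-122,0,0,0,16.5, 50,-44,-126,0,0,0,16.5, 50,-44,-126,0,0,0,16.5]'
python3 - <<'E'
from look import *
go([.649,.0815,.0975],67)
E
```

```text
clock: 37.42
position: [0.6198, 0.2121, 0.2133]
tool_rot: [0.174, 3.134, 0.001]
wrist_force: [0.2, -0.3, -2.9]
opening: 0.0543
gripper_force: 53.9
clock: 38.08
position: [0.6488, 0.0811, 0.211]
tool_rot: [-0.626, -3.078, 0.0]
wrist_force: [0.6, -0.3, -3.5]
opening: 0.0547
gripper_force: 53.8
clk 38.08 pos [0.6488 0.0811 0.211 ] closing ang 67.0 shift [-1.000e-01  5.000e-01  1.135e+02] turn [-0. -0.  0.] q6 -1.22 open 0.0547 gf 54 F [ 0.6 -0.3 -3.5]
```

```bash
python3 -m handwheel '[50,0,0,25,0,0,0, 50,0,0,52,0,0,0, 50,0,0,76,0,0,0, 50,0,0,93,0,0,0, 50,0,0,103,0,0,0, 50,0,0,108,0,0,0, 50,0,0,110,0,0,0, 50,0,0,110,0,0,0]'
python3 - <<'E'
from look import *
go([.649,.0815,.0975],67)
E
python3 -m handwheel '[50,0,0,0.7,0,0,0, 50,0,0,1.4,0,0,0, 50,0,0,1.4,0,0,0]'
python3 -m handwheel '[50,0,0,0.7,0,0,0, 50,0,0,1.2,0,0,0, 50,0,0,1.2,0,0,0]'
```

```text
clock: 38.75
position: [0.6494, 0.0823, 0.1017]
tool_rot: [0.624, 3.078, 0.0]
wrist_force: [0.2, -0.1, -2.6]
opening: 0.0543
gripper_force: 53.8
clk 38.75 pos [0.6494 0.0823 0.1017] closing ang 67.1 shift [ 0.  -0.9  4.2] turn [0.  0.1 0.1] q6 -1.22 open 0.0543 gf 54 F [ 0.2 -0.1 -2.6]
clock: 39.0
position: [0.6494, 0.0819, 0.1005]
tool_rot: [0.625, 3.077, 0.0]
wrist_force: [0.0, 0.1, -3.8]
opening: 0.0545
gripper_force: 53.8
clock: 39.25
position: [0.6497, 0.0819, 0.1001]
tool_rot: [0.625, 3.077, 0.0]
wrist_force: [-2.9, 1.0, 6.5]
opening: 0.0546
gripper_force: 54.7
```

Seated. Releasing and going for the square jar.

```bash
python3 -m handwheel '[50,0,0,-0.4,0,0,0, 100,0,0,-0.4,0,0,0, 100,0,0,-0.4,0,0,0, 100,0,0,-0.4,0,0,0, 100,0,0,-0.4,0,0,0, 100,0,0,-10,0,0,0, 100,0,0,-40,0,0,0, 100,0,0,-75,0,0,0]'
python3 -m handwheel '[100,0,0,-20,0,0,0, 100,0,0,-32,0,0,0, 100,0,0,-32,0,0,0]'
python3 - <<'E'
from look import *
o,c,W=look("w18",0)
print(lid(W,(.647,.0817),.13,.004,.035))
go([.4442,.3058,.205],83.5)
E
```

```text
clock: 39.92
position: [0.6469, 0.082, 0.1716]
tool_rot: [-0.624, -3.073, 0.001]
wrist_force: [0.3, -0.7, -0.1]
opening: 0.0853
gripper_force: 0.0
clock: 40.17
position: [0.6507, 0.0819, 0.2095]
tool_rot: [0.624, 3.072, 0.002]
wrist_force: [1.1, 0.6, 0.2]
opening: 0.0854
gripper_force: 0.0
(4149, ((646.5304565429688, 83.08667755126953), 26.0108699798584), ((646.1284790039062, 83.08614349365234), (51.211631774902344, 50.99846267700195), 64.52316284179688))
clk 40.22 pos [0.6495 0.0819 0.2067] closing ang 67.0 shift [276.4 126.    1.1] turn [  0.    0.1 -16.5] q6 -1.22 open 0.0855 gf 0 F [-0.6 -0.6  0.5]
```

```bash
python3 -m handwheel '[100,18,8,0,0,0,0, 100,50,23,0,0,0,0, 100,83,38,0,0,0,0, 100,116,53,0,0,0,-2, 100,149,68,0,0,0,-5, 100,182,83,0,0,0,-9, 100,215,98,0,0,0,-13, 100,245,112,0,0,0,-16.5]'
python3 -m handwheel '[100,15,0,0,0,0,0, 100,25,4,0,0,0,0, 100,25,4,0,0,0,0, 100,25,4,0,0,0,0]'
python3 - <<'E'
from look import *
o,c,W=look("w19",0)
print(lid(W,(.4437,.305),.105,.004,.035))
go([.4442,.3055,.072],83.5)
E
```

```text
clock: 40.88
position: [0.464, 0.2813, 0.2026]
tool_rot: [-0.172, -3.133, 0.003]
wrist_force: [0.2, 0.9, -0.2]
opening: 0.0855
gripper_force: 0.0
clock: 41.22
position: [0.4423, 0.2871, 0.2042]
tool_rot: [-0.177, -3.135, 0.001]
wrist_force: [0.7, -0.2, 0.1]
opening: 0.0855
gripper_force: 0.0
(2388, ((443.6611022949219, 305.156005859375), 21.537067413330078), ((443.7296447753906, 304.845458984375), (42.0577392578125, 42.314979553222656), 27.841035842895508))
clk 41.27 pos [0.4429 0.2869 0.2046] closing ang 83.5 shift [  0.8  18.7 132.6] turn [-0. -0. -0.] q6 -1.10 open 0.0854 gf 0 F [-0.4 -0.5 -0.4]
```

```bash
python3 -m handwheel '[100,0.5,10,0,0,0,0, 100,0.5,18.5,10,0,0,0, 100,0.5,18.5,40,0,0,0, 100,0.5,18.5,75,0,0,0, 100,0.5,18.5,105,0,0,0, 100,0.5,18.5,122,0,0,0, 100,0.5,18.5,129,0,0,0, 100,0.5,18.5,130,0,0,0]'
python3 -m handwheel '[45,0,0,0,0,0,0, 45,0,0,0,0,0,0, 45,0,0,0,0,0,0, 45,0,0,0,0,0,0, 45,0,0,0,0,0,0, 45,0,0,0,0,0,0, 45,0,0,0,0,0,0, 45,0,0,0,0,0,0]' 50
python3 -m handwheel '[45,0,0,0,0,0,0, 45,0,0,-3,0,0,0, 45,0,0,-6,0,0,0, 45,0,0,-6,0,0,0]' 50
python3 - <<'E'
from h import *
go([.566,.0502,.2],72)
E
```

```text
clock: 41.93
position: [0.4433, 0.3055, 0.0729]
tool_rot: [-0.178, -3.133, 0.003]
wrist_force: [0.6, -0.1, 0.5]
opening: 0.0853
gripper_force: 0.0
clock: 42.6
position: [0.4456, 0.3063, 0.0772]
tool_rot: [0.177, 3.133, 0.002]
wrist_force: [-0.2, -1.3, 6.4]
opening: 0.051
gripper_force: 53.3
clock: 42.93
position: [0.444, 0.3059, 0.0815]
tool_rot: [0.177, 3.137, 0.0]
wrist_force: [-0.3, -0.1, -3.1]
opening: 0.051
gripper_force: 52.7
clk 42.93 pos [0.444  0.3059 0.0815] closing ang 83.5 shift [-150.1 -240.3 -118.5] turn [ 0.   0.  11.5] q6 -1.07 open 0.0510 gf 53 F [-0.3 -0.1 -3.1]
```

```bash
python3 -m handwheel '[45,0,0,-12,0,0,0, 45,0,0,-35,0,0,0, 45,0,0,-60,0,0,0, 45,0,0,-85,0,0,0, 45,-8,-12,-105,0,0,0, 45,-20,-32,-115,0,0,0, 45,-36,-58,-118,0,0,0, 45,-54,-86,-118,0,0,0]'
python3 -m handwheel '[45,-18,-29,0,0,0,1, 45,-36,-58,0,0,0,3, 45,-53,-85,0,0,0,5, 45,-68,-109,0,0,0,7, 45,-81,-130,0,0,0,9, 45,-90,-145,0,0,0,11.5, 45,-95,-153,0,0,0,11.5, 45,-96,-154,0,0,0,11.5]'
python3 -m handwheel '[45,0,0,0,0,0,0, 45,0,0,0,0,0,0]'
python3 - <<'E'
from look import *
go([.567,.0500,.0875],72)
E
```

```text
clock: 43.6
position: [0.4887, 0.2141, 0.2016]
tool_rot: [0.174, 3.134, 0.002]
wrist_force: [0.4, -0.9, -2.5]
opening: 0.0509
gripper_force: 53.3
clock: 44.27
position: [0.5666, 0.0492, 0.1996]
tool_rot: [0.492, 3.103, -0.0]
wrist_force: [0.0, 0.3, -3.5]
opening: 0.0511
gripper_force: 53.2
clock: 44.43
position: [0.5657, 0.0515, 0.1992]
tool_rot: [-0.488, -3.103, -0.001]
wrist_force: [-0.3, -0.2, -3.3]
opening: 0.0512
gripper_force: 53.2
clk 44.43 pos [0.5657 0.0515 0.1992] closing ang 72.1 shift [ -1.8  -1.  111.7] turn [ 0.  -0.   0.1] q6 -1.37 open 0.0512 gf 53 F [-0.3 -0.2 -3.3]
```

```bash
python3 -m handwheel '[45,-1,-1,25,0,0,0, 45,-1,-1,52,0,0,0, 45,-1,-1,76,0,0,0, 45,-1,-1,93,0,0,0, 45,-1,-1,103,0,0,0, 45,-1,-1,106,0,0,0, 45,-1,-1,108,0,0,0, 45,-1,-1,108,0,0,0]'
python3 -m handwheel '[45,0,0,0.7,0,0,0, 45,0,0,1.4,0,0,0, 45,0,0,1.4,0,0,0]'
python3 -m handwheel '[45,0,0,0.7,0,0,0, 45,0,0,1.2,0,0,0, 45,0,0,1.2,0,0,0]'
```

```text
clock: 45.1
position: [0.5674, 0.0496, 0.0922]
tool_rot: [0.489, 3.102, 0.0]
wrist_force: [-0.4, -0.2, -3.1]
opening: 0.0511
gripper_force: 53.1
clock: 45.35
position: [0.5674, 0.0492, 0.0907]
tool_rot: [0.49, 3.102, 0.0]
wrist_force: [0.3, 0.3, -2.2]
opening: 0.0512
gripper_force: 53.1
clock: 45.6
position: [0.5668, 0.0492, 0.0887]
tool_rot: [-0.491, -3.103, -0.0]
wrist_force: [0.8, -0.7, -4.4]
opening: 0.0511
gripper_force: 53.1
```

```bash
python3 -m handwheel '[45,0,0,0.7,0,0,0, 45,0,0,1,0,0,0, 45,0,0,1,0,0,0]'
python3 -m handwheel '[45,0,0,0.6,0,0,0, 45,0,0,0.8,0,0,0, 45,0,0,0.8,0,0,0]'
```

```text
clock: 45.85
position: [0.567, 0.0492, 0.0883]
tool_rot: [0.49, 3.103, -0.0]
wrist_force: [-3.0, -0.6, 3.5]
opening: 0.0511
gripper_force: 53.8
clock: 46.1
position: [0.5672, 0.0491, 0.0883]
tool_rot: [0.49, 3.103, -0.001]
wrist_force: [-6.1, -0.8, 8.0]
opening: 0.0509
gripper_force: 54.6
```

```bash
python3 -m handwheel '[45,0,0,-0.8,0,0,0, 100,0,0,-0.8,0,0,0, 100,0,0,-0.8,0,0,0, 100,0,0,-0.8,0,0,0, 100,0,0,-0.8,0,0,0, 100,0,0,-10,0,0,0, 100,0,0,-40,0,0,0, 100,0,0,-75,0,0,0]'
python3 -m handwheel '[100,0,0,-35,0,0,0, 100,0,0,-70,0,0,0, 100,0,0,-90,0,0,0, 100,0,0,-90,0,0,0, 100,0,0,-90,0,0,0]'
python3 - <<'E'
from look import *
o,c,W=look("w20")
for nm,ct,z in [("sq",(.566,.049),.116),("hex",(.601,-.035),.122),("tall",(.647,.0817),.13),("mini",(.539,-.286),.102)]: print(nm,lid(W,ct,z,.004,.03))
t=vision.capture("top"); cv2.imwrite("pics/top1.png",t["frame"]); Wt=cloud(t)
for nm,ct,z in [("tinA",(.591,.103),.036),("tinB",(.541,-.01),.036),("mini",(.539,-.286),.102)]: print(nm,lid(Wt,ct,z,.003,.03))
E
```

```text
clock: 46.77
position: [0.565, 0.0494, 0.1607]
tool_rot: [-0.49, -3.097, 0.0]
wrist_force: [0.9, 0.0, 0.9]
opening: 0.0854
gripper_force: 0.0
clock: 47.18
position: [0.5676, 0.0492, 0.2541]
tool_rot: [0.49, 3.099, 0.0]
wrist_force: [-0.6, -0.1, -1.1]
opening: 0.0856
gripper_force: 0.0
sq (1814, ((565.0823974609375, 48.019596099853516), 21.35594367980957), ((564.96533203125, 48.1936149597168), (42.02765655517578, 41.99361038208008), 59.372520446777344))
hex (1487, ((599.533935546875, -36.36667251586914), 21.358840942382812), ((599.7308349609375, -35.7613525390625), (41.121944427490234, 40.34013366699219), 9.886001586914062))
tall (2344, ((646.3665771484375, 82.97872924804688), 26.10682487487793), ((645.9428100585938, 83.130615234375), (50.992576599121094, 50.53472900390625), 28.4539737701416))
mini (781, ((539.1082763671875, -283.2111511230469), 22.552419662475586), ((543.1088256835938, -276.79534912109375), (27.208965301513672, 44.45465087890625), 58.31527328491211))
tinA (0, None, None)
tinB (418, ((540.7667846679688, -10.053099632263184), 25.529083251953125), ((539.7868041992188, -11.72674560546875), (45.0606689453125, 50.683101654052734), 62.920997619628906))
mini (394, ((539.5355834960938, -284.6480407714844), 22.648534774780273), ((539.3869018554688, -284.41851806640625), (44.03435134887695, 42.811851501464844), 28.989051818847656))
```

View pics/w20.png

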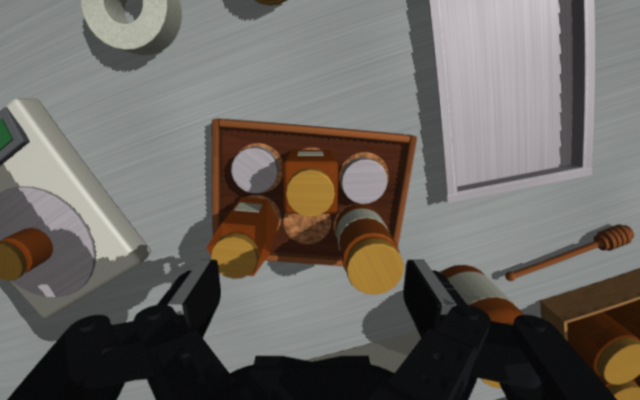

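The picture shows the big jars back on their corks: square at (310,190), hex at (237,255) and tall at (373,268). The mini jar is on the pan at about (22,252), the tins are untouched, and the gripper is clear of everything.

```bash
python3 -c "
from plant import hand_in
print(hand_in())"
```

```text
the job is handed in; nothing more can be done
None
```

The job is done and handed in at about 47 s: the mini jar stands within about 3 mm of the centre of the scale's pan, all three big jars went onto the metal tray first and are back upright within about 2 mm of where they stood, and the tins were left where they were.

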